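# Clamp up a glued plate-rack end

### The arm

A 7-joint arm with a two-finger parallel gripper is mounted at the origin on the work surface. World frame = base frame: x ahead of the robot, y to its left, z up, the work surface at z = 0. Lengths are in m, angles in rad, forces in N, time in s.
With the tool pointing down it reaches from about 0.375 to 0.925 m from the base axis. Payload 3.1 kg.
Tool frame: the origin (TCP) lies at the very end of the fingers, on their centre line; the grasp point (between the pads) lies 19 mm behind it (r.pinch_z is the distance from the TCP to the grasp point, in m); z points along the fingers, y is the line along which they close (so a half turn about z gives the same grasp; the last joint's range is limited). The gripper opens to 85 mm and grips with 20 to 120 N. Pads are 22 mm wide; open, the fingers measure 114 mm over their backs; the gripper's body (76 mm by 85 mm) begins 54 mm behind the grasp point. The pads swing forward as they close: fully open they stand 13 mm farther back than shut.
Start: joints at [1.078, 0.383, 0.044, 1.598, -0.018, 1.161, -0.05], TCP at [0.25, -0.6, 0.231] pointing down, gripper open.
Joint ranges: [-2.61, 2.61], [-0.41, 2.15], [-1.48, 1.57], [0, 2.5], [-1.57, 4.71], [0.05, 1.97], [-2.85, 2.85]. Speed limits (rad/s): [2.79, 2.79, 3.14, 3.14, 3.14, 3.14, 3.14].

### API

Orientations are given as a unit quaternion [x, y, z, w].
In Python, from bench import r gives the robot as it stands. The module is installed in compiled form; this text tells all that it offers.
- The arm moves only by the tool play_rows, never from a script. Its argument "motion" is text: rows parted by semicolons, each of 5 numbers parted by spaces: the closure in counts, from 0 (fully open) to 255 (shut), then the shift along the world's x, y, z in units of 400 mm (1.0 is 400 mm), then the turn about the world's z in units of 360 degrees (1.0 is 360 degrees). A call has exactly 10 rows; each row is the pose to reach, as a shift and turn from the pose commanded when the call began, turning the shorter way round; what a row does not reach only later rows make up. A row lasts 1/12 s, in which the tool goes at most 41.7 mm and 7.16 degrees, less where a joint would pass 70% of its speed; a pose out of reach is approached as far as the arm can. A call with a number of a shift or a turn outside -1 to 1 is refused whole. A call with a gripper value outside its range is refused whole. The fingers move at their own pace and stop on an object; "newtons" is the grip in N (left out, the last holds). Time passes only in rows, so rows that repeat a pose let the fingers close, or fill a call up. It gives the time, the measured TCP pose, the force, the opening and the grip force at its end, in the units of the state.
- r.get_obs(): the state, without advancing time (a new reading comes with each control period).
- r.get_image(name): name is "scene" or "top" or "wrist"; returns the picture (384x512x3 uint8, blue, green, red); there is no depth.
- r.get_calibration(name): a dict with "fx", "fy", "cx", "cy" (pixels), "k1" (the pictures are not rectified: a ray, as slopes to the right and down, at radius r is drawn at 1 + k1 r^2 times it, then the intrinsics apply), "R" (3x3) and "t" (3): a world point X has camera coordinates R X + t; the wrist camera has in their place "hand_eye" (4x4, takes a point from camera to tool coordinates, whose origin is the TCP and whose axes are the flange's). Camera axes: x right, y down, z forward; pixel columns grow to the right and rows downward; lengths in m; the calibration is good to about 2 mm. A picture is of the moment at which its call begins: read the wrist's pose just before it. get_calibration takes no time and is no camera call.
- r.job_done(): hands the job in; it is judged then, once.
The state is a dict: "time_s": time; "qpos": joint angles; "qd": joint speeds; "joint_torque": joint torques, N m; "position": TCP position; "eef_rot": TCP orientation; "wrist_force": force on the tool from outside, world axes, zero at the start; "ft_torque": the same for the moment, N m; "width": finger opening in m; "grasp_force": force on a finger pad.
Only numpy, scipy, OpenCV 4.12 (cv2) and the standard library are available. Lean on these libraries where they do the work, as an engineer would, in place of code of your own. Each camera call takes 0.05 s, during which the arm holds its last target. There are 200 camera calls.

### The job

The plate-rack end on the cork mat has just been glued: stand it with its blue end flush against the front of the steel bracket and clip one or two of the orange spring clamps, by their jaws, onto its bare upright edge; then turn it round so that the bare end stands flush against the bracket, and clip the remaining clamps onto the blue upright edge, so that every clamp there is grips an edge squarely, pads well onto the panel, with at least one on each edge. Finally stand the clamped rack end upright in the middle of the cork mat and let go, without disturbing the jug, bowl and mug.

Things in the scene. Friction and masses are not known exactly. Their poses are not given: they have to be found in the camera images.
- rack: Glued plate-rack end, 0.45 kg, loose: upright panel of two wooden leaves (110 mm long in x, 20 mm thick in y) on the middle of a foot 110 x 60 x 18 mm; 160 mm tall in all. Origin: centre of the foot's underside, z up. +x end painted blue (upright edge, foot end, strip on top), -x end bare wood; edges flush with the foot's ends. Carry it by pinching the panel's top across its thickness.
- rack_blue (a point): Middle of the blue foot end, 9 mm above the underside (55 mm along the rack end's +x).
- rack_bare (a point): Middle of the bare foot end, 9 mm above the underside (55 mm along the rack end's -x).
- bracket: Bent steel bracket screwed down to the table, the stop for the rack end. Its upright flange is 140 mm long (y) and 35 mm tall; its front face lies at this origin's x = 0 and looks along -x (roughly towards the robot). Origin: middle of that face, at table height. Behind the face its flat base runs 62 mm along +x.
- mat: Cork drying mat fixed to the table, 200 x 200 mm, 4 mm thick. Origin: centre of its underside.
- tray: White board fixed to the table, 340 (x) x 310 (y) mm, 6 mm thick, on which the clamps lie. Origin: centre of its underside.
- clamp1: Orange sprung clamp with black pads, 70 g, lying flat; may be absent. Origin: on the hinge pin, mid-thickness (26 mm thick); z along the pin (up or down when flat; alike both ways), +x to the jaws, -x to the handles. Handles reach to x = -88 mm; squeeze them at x = -60 mm (54 mm wide outside, 66 mm at the rear ends), about 13 N; at the stop they are parallel, 20 mm outside.
- clamp1_mouth (a point): Point midway between the jaw pads of clamp 1 (x = 50 mm, mid-thickness, in the clamp's frame). Pads run x = 38 to 62 mm, 8 mm apart at rest, 35 mm when fully squeezed. An edge can enter as far as x = 10 mm. The spring shuts on the 20 mm panel with about 12 N and stays on by itself.
- clamp1_left (a joint): Opening of clamp 1's left arm (the right one mirrors it): 0 at rest, jaws shut; about 0.12 rad when gripping the 20 mm panel; 0.28 fully squeezed open.
- clamp2: Orange sprung clamp with black pads, 70 g, lying flat; may be absent. Origin: on the hinge pin, mid-thickness (26 mm thick); z along the pin (up or down when flat; alike both ways), +x to the jaws, -x to the handles. Handles reach to x = -88 mm; squeeze them at x = -60 mm (54 mm wide outside, 66 mm at the rear ends), about 13 N; at the stop they are parallel, 20 mm outside.
- clamp2_mouth (a point): Point midway between the jaw pads of clamp 2 (x = 50 mm, mid-thickness, in the clamp's frame). Pads run x = 38 to 62 mm, 8 mm apart at rest, 35 mm when fully squeezed. An edge can enter as far as x = 10 mm. The spring shuts on the 20 mm panel with about 12 N and stays on by itself.
- clamp2_left (a joint): Opening of clamp 2's left arm (the right one mirrors it): 0 at rest, jaws shut; about 0.12 rad when gripping the 20 mm panel; 0.28 fully squeezed open.
- clamp3: Orange sprung clamp with black pads, 70 g, lying flat; may be absent. Origin: on the hinge pin, mid-thickness (26 mm thick); z along the pin (up or down when flat; alike both ways), +x to the jaws, -x to the handles. Handles reach to x = -88 mm; squeeze them at x = -60 mm (54 mm wide outside, 66 mm at the rear ends), about 13 N; at the stop they are parallel, 20 mm outside.
- clamp3_mouth (a point): Point midway between the jaw pads of clamp 3 (x = 50 mm, mid-thickness, in the clamp's frame). Pads run x = 38 to 62 mm, 8 mm apart at rest, 35 mm when fully squeezed. An edge can enter as far as x = 10 mm. The spring shuts on the 20 mm panel with about 12 N and stays on by itself.
- clamp3_left (a joint): Opening of clamp 3's left arm (the right one mirrors it): 0 at rest, jaws shut; about 0.12 rad when gripping the 20 mm panel; 0.28 fully squeezed open.
- clamp4: Orange sprung clamp with black pads, 70 g, lying flat; may be absent. Origin: on the hinge pin, mid-thickness (26 mm thick); z along the pin (up or down when flat; alike both ways), +x to the jaws, -x to the handles. Handles reach to x = -88 mm; squeeze them at x = -60 mm (54 mm wide outside, 66 mm at the rear ends), about 13 N; at the stop they are parallel, 20 mm outside.
- clamp4_mouth (a point): Point midway between the jaw pads of clamp 4 (x = 50 mm, mid-thickness, in the clamp's frame). Pads run x = 38 to 62 mm, 8 mm apart at rest, 35 mm when fully squeezed. An edge can enter as far as x = 10 mm. The spring shuts on the 20 mm panel with about 12 N and stays on by itself.
- clamp4_left (a joint): Opening of clamp 4's left arm (the right one mirrors it): 0 at rest, jaws shut; about 0.12 rad when gripping the 20 mm panel; 0.28 fully squeezed open.
- jug: Cream jug, 100 mm wide, 150 mm tall, handle to +y; a bystander. Origin: centre of its underside.
- bowl: Cream bowl, 100 mm wide, 60 mm tall; a bystander. Origin: centre of its underside.
- mug: Cream mug, 80 mm wide, 90 mm tall; a bystander. Origin: centre of its underside.
Not all that is in view belongs to the job. What is shaped like the clamp1 but pink is not meant. Of the things that look like the rack, the smaller one is meant.

How it is judged:
On the way, in this order (a step that is already met when the one before it is completed fails the run):
1. the rack end stands with its blue end flush against the bracket (x of rack_blue in the frame of bracket between -0.006 and 0.01 m and y of rack_blue in the frame of bracket between -0.05 and 0.05 m and angle between the x axis of rack and the x axis of bracket, either way round below 0.08 rad and angle between rack's own z axis and vertical below 0.06 rad and height (world z) of rack below 0.004 m), for 0.2 s.
2. while it stands so, at least one clamp grips the bare edge and has been let go (all of step 1 and ((x of clamp1_mouth in the frame of rack between -0.051 and -0.018 m and x of clamp1 in the frame of rack below -0.06 m and y of clamp1_mouth in the frame of rack between -0.008 and 0.008 m and z of clamp1_mouth in the frame of rack between 0.025 and 0.16 m and angle between the x axis of clamp1 and the x axis of rack, either way round below 0.35 rad and value of joint clamp1_left between 0.07 and 0.2 rad and contact force between the fingers and clamp1 below 0.2 N) or (x of clamp2_mouth in the frame of rack between -0.051 and -0.018 m and x of clamp2 in the frame of rack below -0.06 m and y of clamp2_mouth in the frame of rack between -0.008 and 0.008 m and z of clamp2_mouth in the frame of rack between 0.025 and 0.16 m and angle between the x axis of clamp2 and the x axis of rack, either way round below 0.35 rad and value of joint clamp2_left between 0.07 and 0.2 rad and contact force between the fingers and clamp2 below 0.2 N) or (x of clamp3_mouth in the frame of rack between -0.051 and -0.018 m and x of clamp3 in the frame of rack below -0.06 m and y of clamp3_mouth in the frame of rack between -0.008 and 0.008 m and z of clamp3_mouth in the frame of rack between 0.025 and 0.16 m and angle between the x axis of clamp3 and the x axis of rack, either way round below 0.35 rad and value of joint clamp3_left between 0.07 and 0.2 rad and contact force between the fingers and clamp3 below 0.2 N) or (x of clamp4_mouth in the frame of rack between -0.051 and -0.018 m and x of clamp4 in the frame of rack below -0.06 m and y of clamp4_mouth in the frame of rack between -0.008 and 0.008 m and z of clamp4_mouth in the frame of rack between 0.025 and 0.16 m and angle between the x axis of clamp4 and the x axis of rack, either way round below 0.35 rad and value of joint clamp4_left between 0.07 and 0.2 rad and contact force between the fingers and clamp4 below 0.2 N))), for 0.2 s.
3. the rack end is turned round and stands with its bare end flush against the bracket, a clamp still on the bare edge (x of rack_bare in the frame of bracket between -0.006 and 0.01 m and y of rack_bare in the frame of bracket between -0.05 and 0.05 m and angle between the x axis of rack and the x axis of bracket, either way round below 0.08 rad and angle between rack's own z axis and vertical below 0.06 rad and height (world z) of rack below 0.004 m and ((x of clamp1_mouth in the frame of rack between -0.051 and -0.018 m and x of clamp1 in the frame of rack below -0.06 m and y of clamp1_mouth in the frame of rack between -0.008 and 0.008 m and z of clamp1_mouth in the frame of rack between 0.025 and 0.16 m and angle between the x axis of clamp1 and the x axis of rack, either way round below 0.35 rad and value of joint clamp1_left between 0.07 and 0.2 rad and contact force between the fingers and clamp1 below 0.2 N) or (x of clamp2_mouth in the frame of rack between -0.051 and -0.018 m and x of clamp2 in the frame of rack below -0.06 m and y of clamp2_mouth in the frame of rack between -0.008 and 0.008 m and z of clamp2_mouth in the frame of rack between 0.025 and 0.16 m and angle between the x axis of clamp2 and the x axis of rack, either way round below 0.35 rad and value of joint clamp2_left between 0.07 and 0.2 rad and contact force between the fingers and clamp2 below 0.2 N) or (x of clamp3_mouth in the frame of rack between -0.051 and -0.018 m and x of clamp3 in the frame of rack below -0.06 m and y of clamp3_mouth in the frame of rack between -0.008 and 0.008 m and z of clamp3_mouth in the frame of rack between 0.025 and 0.16 m and angle between the x axis of clamp3 and the x axis of rack, either way round below 0.35 rad and value of joint clamp3_left between 0.07 and 0.2 rad and contact force between the fingers and clamp3 below 0.2 N) or (x of clamp4_mouth in the frame of rack between -0.051 and -0.018 m and x of clamp4 in the frame of rack below -0.06 m and y of clamp4_mouth in the frame of rack between -0.008 and 0.008 m and z of clamp4_mouth in the frame of rack between 0.025 and 0.16 m and angle between the x axis of clamp4 and the x axis of rack, either way round below 0.35 rad and value of joint clamp4_left between 0.07 and 0.2 rad and contact force between the fingers and clamp4 below 0.2 N))), for 0.2 s.
4. while it stands so, at least one clamp grips the blue edge and has been let go (all of step 3 and ((x of clamp1_mouth in the frame of rack between 0.018 and 0.051 m and x of clamp1 in the frame of rack above 0.06 m and y of clamp1_mouth in the frame of rack between -0.008 and 0.008 m and z of clamp1_mouth in the frame of rack between 0.025 and 0.16 m and angle between the x axis of clamp1 and the x axis of rack, either way round below 0.35 rad and value of joint clamp1_left between 0.07 and 0.2 rad and contact force between the fingers and clamp1 below 0.2 N) or (x of clamp2_mouth in the frame of rack between 0.018 and 0.051 m and x of clamp2 in the frame of rack above 0.06 m and y of clamp2_mouth in the frame of rack between -0.008 and 0.008 m and z of clamp2_mouth in the frame of rack between 0.025 and 0.16 m and angle between the x axis of clamp2 and the x axis of rack, either way round below 0.35 rad and value of joint clamp2_left between 0.07 and 0.2 rad and contact force between the fingers and clamp2 below 0.2 N) or (x of clamp3_mouth in the frame of rack between 0.018 and 0.051 m and x of clamp3 in the frame of rack above 0.06 m and y of clamp3_mouth in the frame of rack between -0.008 and 0.008 m and z of clamp3_mouth in the frame of rack between 0.025 and 0.16 m and angle between the x axis of clamp3 and the x axis of rack, either way round below 0.35 rad and value of joint clamp3_left between 0.07 and 0.2 rad and contact force between the fingers and clamp3 below 0.2 N) or (x of clamp4_mouth in the frame of rack between 0.018 and 0.051 m and x of clamp4 in the frame of rack above 0.06 m and y of clamp4_mouth in the frame of rack between -0.008 and 0.008 m and z of clamp4_mouth in the frame of rack between 0.025 and 0.16 m and angle between the x axis of clamp4 and the x axis of rack, either way round below 0.35 rad and value of joint clamp4_left between 0.07 and 0.2 rad and contact force between the fingers and clamp4 below 0.2 N))), for 0.2 s.
At the end, for the whole second after the job is handed in: All clamps let go, gripping an upright edge (pad centre 4-37 mm in from the edge, within 8 mm of the middle plane, 25-160 mm up, within 0.35 rad of square, joint 0.07-0.2), at least one on each edge; rack end upright (0.06 rad), at rest, within 40 mm of the cork mat's centre (((x of clamp1_mouth in the frame of rack between 0.018 and 0.051 m and x of clamp1 in the frame of rack above 0.06 m and y of clamp1_mouth in the frame of rack between -0.008 and 0.008 m and z of clamp1_mouth in the frame of rack between 0.025 and 0.16 m and angle between the x axis of clamp1 and the x axis of rack, either way round below 0.35 rad and value of joint clamp1_left between 0.07 and 0.2 rad and contact force between the fingers and clamp1 below 0.2 N) or (x of clamp1_mouth in the frame of rack between -0.051 and -0.018 m and x of clamp1 in the frame of rack below -0.06 m and y of clamp1_mouth in the frame of rack between -0.008 and 0.008 m and z of clamp1_mouth in the frame of rack between 0.025 and 0.16 m and angle between the x axis of clamp1 and the x axis of rack, either way round below 0.35 rad and value of joint clamp1_left between 0.07 and 0.2 rad and contact force between the fingers and clamp1 below 0.2 N)) and ((x of clamp2_mouth in the frame of rack between 0.018 and 0.051 m and x of clamp2 in the frame of rack above 0.06 m and y of clamp2_mouth in the frame of rack between -0.008 and 0.008 m and z of clamp2_mouth in the frame of rack between 0.025 and 0.16 m and angle between the x axis of clamp2 and the x axis of rack, either way round below 0.35 rad and value of joint clamp2_left between 0.07 and 0.2 rad and contact force between the fingers and clamp2 below 0.2 N) or (x of clamp2_mouth in the frame of rack between -0.051 and -0.018 m and x of clamp2 in the frame of rack below -0.06 m and y of clamp2_mouth in the frame of rack between -0.008 and 0.008 m and z of clamp2_mouth in the frame of rack between 0.025 and 0.16 m and angle between the x axis of clamp2 and the x axis of rack, either way round below 0.35 rad and value of joint clamp2_left between 0.07 and 0.2 rad and contact force between the fingers and clamp2 below 0.2 N)) and ((x of clamp3_mouth in the frame of rack between 0.018 and 0.051 m and x of clamp3 in the frame of rack above 0.06 m and y of clamp3_mouth in the frame of rack between -0.008 and 0.008 m and z of clamp3_mouth in the frame of rack between 0.025 and 0.16 m and angle between the x axis of clamp3 and the x axis of rack, either way round below 0.35 rad and value of joint clamp3_left between 0.07 and 0.2 rad and contact force between the fingers and clamp3 below 0.2 N) or (x of clamp3_mouth in the frame of rack between -0.051 and -0.018 m and x of clamp3 in the frame of rack below -0.06 m and y of clamp3_mouth in the frame of rack between -0.008 and 0.008 m and z of clamp3_mouth in the frame of rack between 0.025 and 0.16 m and angle between the x axis of clamp3 and the x axis of rack, either way round below 0.35 rad and value of joint clamp3_left between 0.07 and 0.2 rad and contact force between the fingers and clamp3 below 0.2 N)) and ((x of clamp4_mouth in the frame of rack between 0.018 and 0.051 m and x of clamp4 in the frame of rack above 0.06 m and y of clamp4_mouth in the frame of rack between -0.008 and 0.008 m and z of clamp4_mouth in the frame of rack between 0.025 and 0.16 m and angle between the x axis of clamp4 and the x axis of rack, either way round below 0.35 rad and value of joint clamp4_left between 0.07 and 0.2 rad and contact force between the fingers and clamp4 below 0.2 N) or (x of clamp4_mouth in the frame of rack between -0.051 and -0.018 m and x of clamp4 in the frame of rack below -0.06 m and y of clamp4_mouth in the frame of rack between -0.008 and 0.008 m and z of clamp4_mouth in the frame of rack between 0.025 and 0.16 m and angle between the x axis of clamp4 and the x axis of rack, either way round below 0.35 rad and value of joint clamp4_left between 0.07 and 0.2 rad and contact force between the fingers and clamp4 below 0.2 N)) and ((x of clamp1_mouth in the frame of rack between 0.018 and 0.051 m and x of clamp1 in the frame of rack above 0.06 m and y of clamp1_mouth in the frame of rack between -0.008 and 0.008 m and z of clamp1_mouth in the frame of rack between 0.025 and 0.16 m and angle between the x axis of clamp1 and the x axis of rack, either way round below 0.35 rad and value of joint clamp1_left between 0.07 and 0.2 rad and contact force between the fingers and clamp1 below 0.2 N) or (x of clamp2_mouth in the frame of rack between 0.018 and 0.051 m and x of clamp2 in the frame of rack above 0.06 m and y of clamp2_mouth in the frame of rack between -0.008 and 0.008 m and z of clamp2_mouth in the frame of rack between 0.025 and 0.16 m and angle between the x axis of clamp2 and the x axis of rack, either way round below 0.35 rad and value of joint clamp2_left between 0.07 and 0.2 rad and contact force between the fingers and clamp2 below 0.2 N) or (x of clamp3_mouth in the frame of rack between 0.018 and 0.051 m and x of clamp3 in the frame of rack above 0.06 m and y of clamp3_mouth in the frame of rack between -0.008 and 0.008 m and z of clamp3_mouth in the frame of rack between 0.025 and 0.16 m and angle between the x axis of clamp3 and the x axis of rack, either way round below 0.35 rad and value of joint clamp3_left between 0.07 and 0.2 rad and contact force between the fingers and clamp3 below 0.2 N) or (x of clamp4_mouth in the frame of rack between 0.018 and 0.051 m and x of clamp4 in the frame of rack above 0.06 m and y of clamp4_mouth in the frame of rack between -0.008 and 0.008 m and z of clamp4_mouth in the frame of rack between 0.025 and 0.16 m and angle between the x axis of clamp4 and the x axis of rack, either way round below 0.35 rad and value of joint clamp4_left between 0.07 and 0.2 rad and contact force between the fingers and clamp4 below 0.2 N)) and ((x of clamp1_mouth in the frame of rack between -0.051 and -0.018 m and x of clamp1 in the frame of rack below -0.06 m and y of clamp1_mouth in the frame of rack between -0.008 and 0.008 m and z of clamp1_mouth in the frame of rack between 0.025 and 0.16 m and angle between the x axis of clamp1 and the x axis of rack, either way round below 0.35 rad and value of joint clamp1_left between 0.07 and 0.2 rad and contact force between the fingers and clamp1 below 0.2 N) or (x of clamp2_mouth in the frame of rack between -0.051 and -0.018 m and x of clamp2 in the frame of rack below -0.06 m and y of clamp2_mouth in the frame of rack between -0.008 and 0.008 m and z of clamp2_mouth in the frame of rack between 0.025 and 0.16 m and angle between the x axis of clamp2 and the x axis of rack, either way round below 0.35 rad and value of joint clamp2_left between 0.07 and 0.2 rad and contact force between the fingers and clamp2 below 0.2 N) or (x of clamp3_mouth in the frame of rack between -0.051 and -0.018 m and x of clamp3 in the frame of rack below -0.06 m and y of clamp3_mouth in the frame of rack between -0.008 and 0.008 m and z of clamp3_mouth in the frame of rack between 0.025 and 0.16 m and angle between the x axis of clamp3 and the x axis of rack, either way round below 0.35 rad and value of joint clamp3_left between 0.07 and 0.2 rad and contact force between the fingers and clamp3 below 0.2 N) or (x of clamp4_mouth in the frame of rack between -0.051 and -0.018 m and x of clamp4 in the frame of rack below -0.06 m and y of clamp4_mouth in the frame of rack between -0.008 and 0.008 m and z of clamp4_mouth in the frame of rack between 0.025 and 0.16 m and angle between the x axis of clamp4 and the x axis of rack, either way round below 0.35 rad and value of joint clamp4_left between 0.07 and 0.2 rad and contact force between the fingers and clamp4 below 0.2 N)) and horizontal distance between rack and mat below 0.04 m and z of rack in the frame of mat between 0.001 and 0.009 m and angle between rack's own z axis and vertical below 0.06 rad and linear speed of rack below 0.02 m/s); the robot touches nothing.
It fails at once if the jug is shoved, lifted or tipped over (3 cm or more) (distance of jug from where it was at the start of the episode above 0.03 m or angle between jug's own z axis and vertical above 0.5 rad).
It fails at once if the bowl is shoved, lifted or tipped over (3 cm or more) (distance of bowl from where it was at the start of the episode above 0.03 m or angle between bowl's own z axis and vertical above 0.5 rad).
It fails at once if the mug is shoved, lifted or tipped over (3 cm or more) (distance of mug from where it was at the start of the episode above 0.03 m or angle between mug's own z axis and vertical above 0.5 rad).
Of clamp1, clamp2, clamp3, clamp4 only 2 to 4 are there at a start; the rules pass over those that are not, and their reading is None.
At some moment in a run one of clamp1, clamp2, clamp3, clamp4 may be knocked a few centimetres aside while the robot is not near it.
Once in a run the grip may slacken for a moment while it holds something.
It also fails if it takes over 210 s, if anything falls off the work surface, if the arm or the gripper's body presses on something with over 40 N, if the wrist force passes 120 N, or if a joint passes its speed limit or range.

## Working session

There is one attempt and no reset: what is moved stays moved. The work goes in short steps, Python scripts to look and compute and a tool call to move; the robot and the scene stay as the last step left them, time stands still between calls to the robot, and variables do not carry over. Pictures are saved under pics/ and viewed, at most 14 in all, crops included, and the job is handed in when it is done.

Besides the shell and the picture viewer there is one more tool, called after "Request:" by a JSON object that holds its "name" and its "arguments", one argument or row to a line. play_rows: Moves the arm, as the interface text tells. Shifts and turns lie within -1 to 1; 1 stands for 400 mm of shift or 360 degrees of turn. Its arguments: {"type":"object","properties":{"motion":{"type":"string"},"newtons":{"type":"number"}},"required":["motion"]}

```bash
mkdir -p pics; cat > h.py <<'E'
import numpy as np, cv2
from bench import r
from scipy.spatial.transform import Rotation as Ro
def snap(n,f):
    im=r.get_image(n); cv2.imwrite('pics/'+f,im); return im
def ray(n,u,v):
    c=r.get_calibration(n); x=(u-c['cx'])/c['fx']; y=(v-c['cy'])/c['fy']
    rd=np.hypot(x,y); s=rd
    for _ in range(30): s=rd/(1+c['k1']*s*s)
    k=s/rd if rd>0 else 1
    d=np.array([x*k,y*k,1])
    if n=='wrist':
        o=r.get_obs(); R=Ro.from_quat(o['eef_rot']).as_matrix(); H=np.array(c['hand_eye'])
        return np.array(o['position'])+R@H[:3,3], R@H[:3,:3]@d
    R=np.array(c['R']); return -R.T@np.array(c['t']), R.T@d
def px(n,u,v,z):
    o,d=ray(n,u,v); return np.round(o+d*(z-o[2])/d[2],4)
def proj(n,P):
    c=r.get_calibration(n)
    if n=='wrist':
        o=r.get_obs(); R=Ro.from_quat(o['eef_rot']).as_matrix(); H=np.array(c['hand_eye'])
        q=H[:3,:3].T@(R.T@(np.array(P)-o['position'])-H[:3,3])
    else: q=np.array(c['R'])@np.array(P)+np.array(c['t'])
    x,y=q[:2]/q[2]; s=1+c['k1']*(x*x+y*y)
    return np.round([c['fx']*x*s+c['cx'],c['fy']*y*s+c['cy']],1)
E
python3 - <<'E'
from h import *
a=snap('scene','s0.png');b=snap('top','t0.png');
cv2.imwrite('pics/t0b.png',cv2.resize(b,(800,600),interpolation=cv2.INTER_CUBIC))
o=r.get_obs();print({k:np.round(v,3) for k,v in o.items()}, r.pinch_z)
for n in('scene','top','wrist'):print(n,r.get_calibration(n))
E
```

```text
{'time_s': np.float64(0.1), 'qpos': array([ 1.078,  0.384,  0.044,  1.599, -0.018,  1.161, -0.05 ]), 'qd': array([ 0.001, -0.003, -0.001, -0.004,  0.001,  0.   ,  0.   ]), 'joint_torque': array([ 2.0000e-03, -4.3473e+01,  1.0290e+00, -2.5046e+01,  1.1000e-02,
        5.0000e-03,  0.0000e+00]), 'position': array([ 0.25 , -0.599,  0.23 ]), 'eef_rot': array([ 0.981,  0.196, -0.   , -0.001]), 'wrist_force': array([ 0.938, -0.581, -0.488]), 'ft_torque': array([ 0.03 , -0.049, -0.03 ]), 'grasp_force': np.float64(0.0), 'width': np.float64(0.086)} 0.0187
scene {'fx': 364.0407231025006, 'fy': 364.0407231025006, 'cx': 255.49119449368388, 'cy': 189.31886429468807, 'k1': -0.09134140817395425, 'R': array([[ 0.77817487,  0.6277353 , -0.01980548],
       [ 0.43552678, -0.56208658, -0.70311813],
       [-0.45250447,  0.53852304, -0.71079719]]), 't': array([-0.35077948, -0.1715005 ,  1.3923107 ])}
top {'fx': 430.28902025472996, 'fy': 430.28902025472996, 'cx': 258.59085397087046, 'cy': 188.33789448910267, 'k1': -0.07440191874109542, 'R': array([[ 0.00142752, -0.99999167,  0.00382409],
       [-0.98049797, -0.0021512 , -0.19651745],
       [ 0.19652404, -0.00346898, -0.98049287]]), 't': array([-0.03288571,  0.45266067,  1.55663047])}
wrist {'fx': 300.4578773956023, 'fy': 300.4578773956023, 'cx': 258.0130997361371, 'cy': 190.96949158666808, 'k1': -0.008590095398567203, 'hand_eye': array([[ 1.82747618e-04, -9.44674099e-01, -3.28010386e-01,
         8.49537194e-02],
       [ 9.99999852e-01,  3.40952038e-04, -4.24806574e-04,
        -8.02032141e-04],
       [ 5.13139578e-04, -3.28010260e-01,  9.44674021e-01,
        -1.42767944e-01],
       [ 0.00000000e+00,  0.00000000e+00,  0.00000000e+00,
         1.00000000e+00]])}
```

View pics/t0b.png

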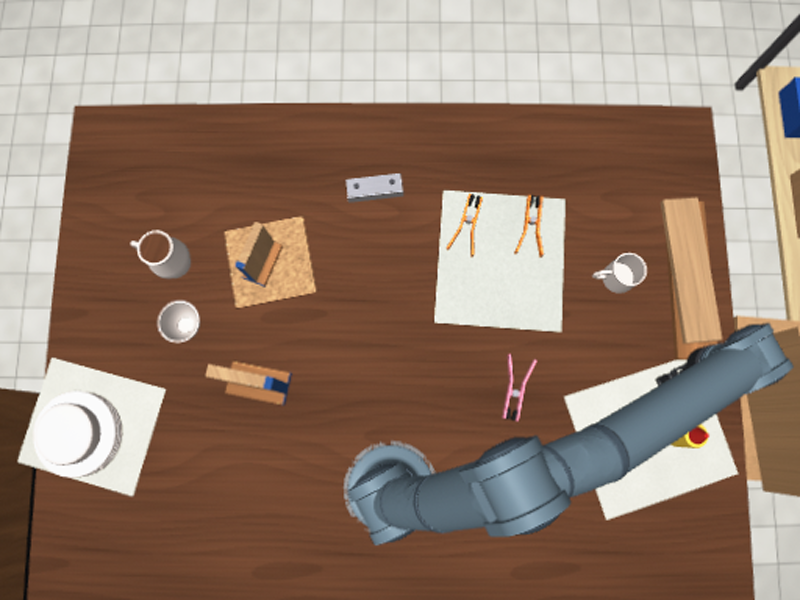

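View pics/s0.png

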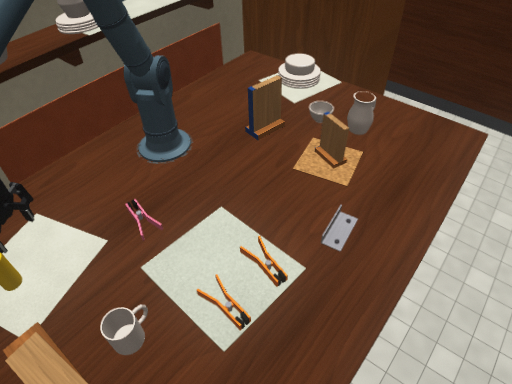

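The top picture shows two rack-like things. One is on the mat at about (260,258) and the other is larger, on the table at (250,380). The smaller one on the mat fits. There are two orange clamps, at (468,222) and (533,222), and a pink decoy at (517,388). The bracket is at (375,187). Next I'll check these in an enlarged crop.

```bash
python3 - <<'E'
from h import *
b=cv2.imread('pics/t0.png')
R=lambda x,y:cv2.resize(b[y:y+75,x:x+100],(400,300),interpolation=cv2.INTER_CUBIC)
# tl: rack/mat, tr: clamps, bl: bracket , br: big rack
cv2.imwrite('pics/c0.png',np.vstack([np.hstack([R(130,130),R(270,115)]),np.hstack([R(190,80),R(120,215)])]))
E
```

```text
(no output)
```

View pics/c0.png

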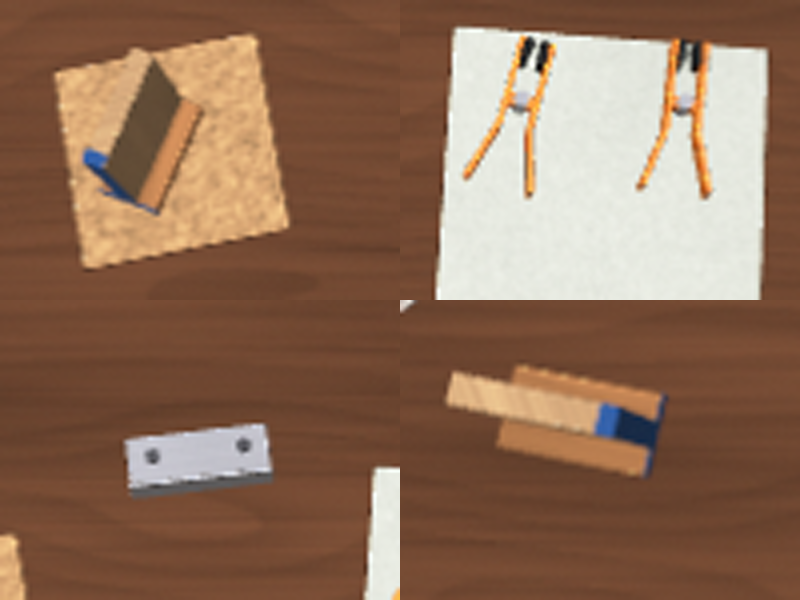

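```bash
python3 - <<'E'
from h import *
def c(x,y,q,z):
    ox,oy,sx,sy={'r':(130,130,0,0),'c':(270,115,400,0),'b':(190,80,0,300)}[q]
    return px('top',ox+(x-sx)/4,oy+(y-sy)/4,z)
def two(n,a,b):
    d=b-a;print(n,a,b,'mid',(a+b)/2,'len',np.linalg.norm(d[:2]).round(4),'ang',np.degrees(np.arctan2(d[1],d[0])).round(1))
two('foot side bare->blue',c(203,107,'r',.022),c(157,214,'r',.022))
two('panel top bare->blue',c(143,56,'r',.164),c(97,163,'r',.164))
two('blue foot end', c(157,214,'r',.022),c(88,153,'r',.022))
two('bracket front top',c(271,474,'b',.035),c(130,488,'b',.035))
two('bracket front bot',c(271,482,'b',.0),c(134,496,'b',.0))
two('mat d1',c(55,72,'r',.004),c(288,227,'r',.004));two('mat d2',c(257,35,'r',.004),c(84,268,'r',.004))
for n,p,j,h1,h2 in(('L',(521,101),(537,42),(466,179),(529,194)),('R',(685,103),(692,42),(640,187),(707,195))):
    H=(c(*h1,'c',.032)+c(*h2,'c',.032))/2
    two('clamp'+n,H,c(*j,'c',.032)); print(' pin',c(*p,'c',.032))
E
```

```text
foot side bare->blue [0.5804 0.267  0.022 ] [0.4753 0.3069 0.022 ] mid [0.52785 0.28695 0.022  ] len 0.1124 ang 159.2
panel top bare->blue [0.5875 0.2958 0.164 ] [0.4905 0.3317 0.164 ] mid [0.539   0.31375 0.164  ] len 0.1034 ang 159.7
blue foot end [0.4753 0.3069 0.022 ] [0.5348 0.3759 0.022 ] mid [0.50505 0.3414  0.022  ] len 0.0911 ang 49.2
bracket front top [ 0.7106 -0.0285  0.035 ] [0.6961 0.1077 0.035 ] mid [0.70335 0.0396  0.035  ] len 0.137 ang 96.1
bracket front bot [ 0.7149 -0.0285 -0.    ] [0.7001 0.1065 0.    ] mid [0.7075 0.039  0.    ] len 0.1358 ang 96.3
mat d1 [0.6209 0.4173 0.004 ] [0.4667 0.1843 0.004 ] mid [0.5438 0.3008 0.004 ] len 0.2794 ang -123.5
mat d2 [0.6585 0.2202 0.004 ] [0.4263 0.3785 0.004 ] mid [0.5424  0.29935 0.004  ] len 0.281 ang 145.7
clampL [ 0.5593 -0.1681  0.032 ] [ 0.7042 -0.2088  0.032 ] mid [ 0.63175 -0.18845  0.032  ] len 0.1505 ang -15.7
 pin [ 0.6443 -0.1921  0.032 ]
clampR [ 0.5555 -0.3361  0.032 ] [ 0.7052 -0.3599  0.032 ] mid [ 0.63035 -0.348    0.032  ] len 0.1516 ang -9.0
 pin [ 0.6431 -0.3505  0.032 ]
```

The crop confirms it: the rack on the mat is centred at about (0.539, 0.314), yaw 159°, blue end to the lower left. The two orange clamps have jaws towards +x, with pins at (0.644,-0.192) and (0.643,-0.350). The bracket face is at about (0.705, 0.039), normal yaw about 6°.

Request:
{"name": "play_rows", "arguments": {
  "motion": "0 0.15 0.75 0.25 0.18; 0 0.15 0.75 0.25 0.18; 0 0.15 0.75 0.25 0.18; 0 0.15 0.75 0.25 0.18; 0 0.15 0.75 0.25 0.18; 0 0.15 0.75 0.25 0.18; 0 0.15 0.75 0.25 0.18; 0 0.15 0.75 0.25 0.18; 0 0.15 0.75 0.25 0.18; 0 0.15 0.75 0.25 0.18",
  "newtons": 40
}}

```text
time_s: 0.93
position: [0.3109, -0.2982, 0.332]
eef_rot: [0.72, 0.693, -0.0, 0.001]
wrist_force: [0.3, -0.4, -0.4]
width: 0.0852
grasp_force: 0.0
```

Request:
{"name": "play_rows", "arguments": {
  "motion": "0 0.35 0.9 0 0.2; 0 0.35 0.9 0 0.2; 0 0.35 0.9 0 0.2; 0 0.35 0.9 0 0.2; 0 0.35 0.9 0 0.2; 0 0.35 0.9 0 0.2; 0 0.35 0.9 0 0.2; 0 0.35 0.9 0 0.2; 0 0.35 0.9 0 0.2; 0 0.35 0.9 0 0.2"
}}

```text
time_s: 1.77
position: [0.4512, 0.0666, 0.3311]
eef_rot: [0.177, 0.984, 0.002, -0.0]
wrist_force: [-0.5, 0.7, 0.7]
width: 0.0854
grasp_force: 0.0
```

Request:
{"name": "play_rows", "arguments": {
  "motion": "0 0.22 0.62 0 0; 0 0.22 0.62 0 0; 0 0.22 0.62 0 0; 0 0.22 0.62 0 0; 0 0.22 0.62 0 0; 0 0.22 0.62 0 0; 0 0.22 0.62 0 0; 0 0.22 0.62 0 0; 0 0.22 0.62 0 0; 0 0.22 0.62 0 0"
}}

```text
time_s: 2.6
position: [0.5388, 0.3055, 0.3301]
eef_rot: [0.184, 0.983, -0.001, -0.0]
wrist_force: [-0.2, 1.4, 0.1]
width: 0.0857
grasp_force: 0.0
```

```bash
python3 - <<'E'
from h import *
o=r.get_obs();print(o['position'],o['eef_rot'],o['qpos'].round(2))
b=snap('wrist','w1.png')
for x,y in((.0549,.01),(.0549,-.01),(-.0549,.01),(-.0549,-.01)):
    a=np.radians(159.3);p=[.539+x*np.cos(a)-y*np.sin(a),.314+x*np.sin(a)+y*np.cos(a),.164];q=proj('wrist',p);print(q);cv2.circle(b,tuple(int(v) for v in q),3,(0,255,0),1)
cv2.imwrite('pics/w1m.png',b)
E
```

```text
[0.53877941 0.3054889  0.33012186] [ 1.83995872e-01  9.82926104e-01 -1.25733696e-03 -4.59854673e-04] [ 0.05  0.37 -0.81  1.52  0.27  1.37  0.42]
[255.3 115.5]
[275.3 115.3]
[256.5 216. ]
[274.3 215.9]
```

View pics/w1m.png

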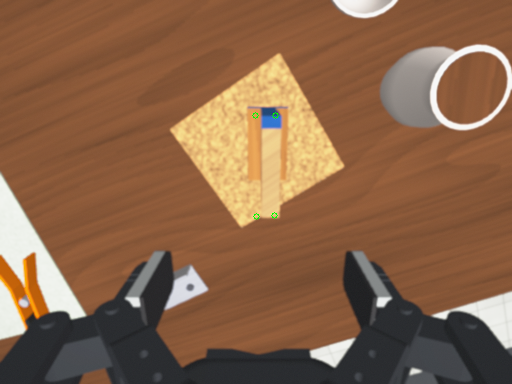

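The panel top runs from (262..281,117) at its blue end to (262..281,216) at its bare end, about 5 px right of the prediction. The true centre is therefore about (0.541,0.319). I'll descend and grip.

Request:
{"name": "play_rows", "arguments": {
  "motion": "0 0.01 0.03 -0.2 0; 0 0.01 0.03 -0.2 0; 0 0.01 0.03 -0.4 0; 0 0.01 0.03 -0.45 0; 0 0.01 0.03 -0.49 0; 0 0.01 0.03 -0.49 0; 0 0.01 0.03 -0.49 0; 0 0.01 0.03 -0.49 0; 255 0.01 0.03 -0.49 0; 255 0.01 0.03 -0.49 0",
  "newtons": 40
}}

```text
time_s: 3.48
position: [0.5441, 0.3212, 0.1388]
eef_rot: [0.182, 0.983, 0.002, 0.002]
wrist_force: [-0.3, -0.0, 0.4]
width: 0.064
grasp_force: 0.0
```

Request:
{"name": "play_rows", "arguments": {
  "motion": "255 0 0 0 0; 255 0 0 0 0; 255 0 0 0 0; 255 0 0 0 0; 255 0 0 0.05 0; 255 0 0 0.1 0; 255 0 0 0.15 0; 255 0 0 0.15 0; 255 0 0 0.15 0; 255 0 0 0.15 0"
}}

```text
time_s: 4.32
position: [0.5409, 0.319, 0.1932]
eef_rot: [0.182, 0.983, -0.001, -0.001]
wrist_force: [-0.6, 0.2, -5.1]
width: 0.0192
grasp_force: 40.2
```

Request:
{"name": "play_rows", "arguments": {
  "motion": "255 0.05 -0.4 0.05 -0.19; 255 0.05 -0.4 0.05 -0.19; 255 0.05 -0.4 0.05 -0.19; 255 0.05 -0.4 0.05 -0.19; 255 0.05 -0.4 0.05 -0.19; 255 0.05 -0.4 0.05 -0.19; 255 0.05 -0.4 0.05 -0.19; 255 0.05 -0.4 0.05 -0.19; 255 0.05 -0.4 0.05 -0.19; 255 0.05 -0.4 0.05 -0.19"
}}

```text
time_s: 5.15
position: [0.5603, 0.1592, 0.2125]
eef_rot: [0.705, 0.709, -0.002, -0.001]
wrist_force: [-0.6, 0.7, -3.8]
width: 0.0198
grasp_force: 25.7
```

Request:
{"name": "play_rows", "arguments": {
  "motion": "255 0.08 -0.32 0 -0.19; 255 0.08 -0.32 0 -0.19; 255 0.08 -0.32 0 -0.19; 255 0.08 -0.32 0 -0.19; 255 0.08 -0.32 0 -0.19; 255 0.08 -0.32 0 -0.19; 255 0.08 -0.32 0 -0.19; 255 0.08 -0.32 0 -0.19; 255 0.08 -0.32 0 -0.19; 255 0.08 -0.32 0 -0.19"
}}

```text
time_s: 5.98
position: [0.5921, 0.0317, 0.2122]
eef_rot: [0.982, 0.19, -0.003, -0.0]
wrist_force: [0.1, -0.2, -3.8]
width: 0.0194
grasp_force: 44.6
```

Request:
{"name": "play_rows", "arguments": {
  "motion": "255 0 0 0 -0.045; 255 0 0 0 -0.045; 255 0 0 0 -0.045; 255 0 0 0 -0.045; 255 0 0 0 -0.045; 255 0 0 0 -0.045; 255 0 0 0 -0.045; 255 0 0 0 -0.045; 255 0 0 0 -0.045; 255 0 0 0 -0.045"
}}

```text
time_s: 6.82
position: [0.5941, 0.0319, 0.2153]
eef_rot: [0.999, 0.053, 0.0, -0.0]
wrist_force: [-0.2, 0.3, -3.9]
width: 0.0194
grasp_force: 44.6
```

```bash
python3 - <<'E'
from h import *
o=r.get_obs();print(o['position'],o['eef_rot'],o['qpos'].round(2),o['width'])
b=snap('wrist','w2.png')
s=snap('scene','s2.png')
cv2.imwrite('pics/m2.png',np.hstack([cv2.resize(b[:,80:440],(400,427)),cv2.resize(s[130:330,220:407],(400,427))]))
E
```

```text
[0.59405736 0.03194321 0.21532367] [ 9.98608343e-01  5.27387128e-02  7.59231118e-05 -5.24179926e-06] [ 0.1   0.31 -0.27  1.74  0.09  1.1  -1.66] 0.019433873951241465
```

View pics/m2.png

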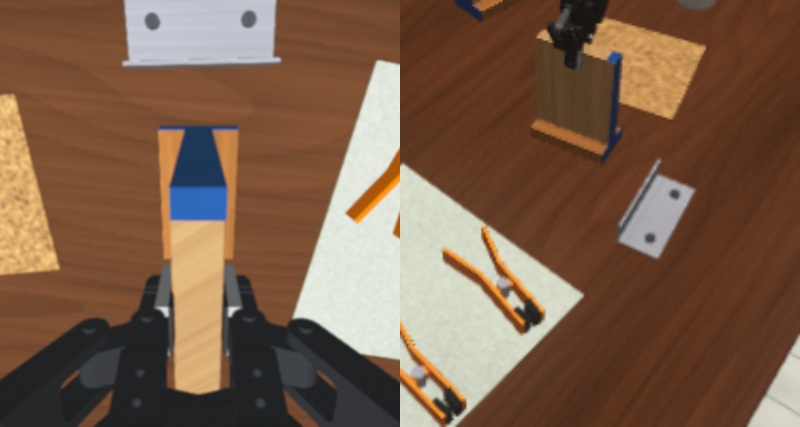

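```bash
python3 - <<'E'
from h import *
w=lambda x,y,z:px('wrist',80+x/1.1111,y/1.1111,z)
z=r.get_obs()['position'][2]
A,B=w(279,63,.035),w(124,66,.035);d=B-A;print('flange',A,B,(A+B)/2,np.linalg.norm(d),np.degrees(np.arctan2(d[1],d[0]))-90)
for nm,p,q,zz in(('top front',(226,186),(170,187),z+.03),('foot front',(238,127),(159,128),z-.13+.018)):
    A,B=w(*p,zz),w(*q,zz);d=B-A;print(nm,A,B,(A+B)/2,np.linalg.norm(d),np.degrees(np.arctan2(d[1],d[0]))-90)
E
```

```text
flange [ 0.7138 -0.0269  0.035 ] [0.6968 0.11   0.035 ] [0.7053  0.04155 0.035  ] 0.13795147697650795 7.078652214477842
top front [0.6499 0.0289 0.2454] [0.6475 0.0483 0.2454] [0.6487 0.0386 0.2454] 0.01954788991170148 7.052306007841395
foot front [0.66   0.0099 0.1034] [0.6531 0.0682 0.1034] [0.65655 0.03905 0.1034 ] 0.05870689908349785 6.749748280711557
```

Request:
{"name": "play_rows", "arguments": {
  "motion": "255 0.085 0.01 -0.1 0; 255 0.085 0.01 -0.15 0; 255 0.085 0.01 -0.18 0; 255 0.085 0.01 -0.2 0; 255 0.085 0.01 -0.21 0; 255 0.085 0.01 -0.21 0; 255 0.085 0.01 -0.215 0; 255 0.085 0.01 -0.215 0; 255 0.085 0.01 -0.215 0; 255 0.085 0.01 -0.215 0"
}}

```text
time_s: 7.75
position: [0.6294, 0.036, 0.1321]
eef_rot: [0.999, 0.053, 0.002, 0.0]
wrist_force: [-1.9, -0.3, 5.5]
width: 0.0194
grasp_force: 46.0
```

Request:
{"name": "play_rows", "arguments": {
  "motion": "255 0.01 0 0 0; 255 0.02 0.002 0 0; 255 0.025 0.002 0 0; 255 0.03 0.003 0 0; 255 0.033 0.003 0 0; 255 0.036 0.003 0 0; 255 0.038 0.003 0 0; 255 0.04 0.004 0 0; 255 0.04 0.004 0 0; 255 0.04 0.004 0 0"
}}

```text
time_s: 8.58
position: [0.6439, 0.0377, 0.1354]
eef_rot: [0.999, 0.053, -0.0, 0.0]
wrist_force: [-9.7, -1.4, 21.4]
width: 0.019
grasp_force: 49.3
```

```bash
python3 - <<'E'
from h import *
o=r.get_obs();print(o['position'],o['eef_rot'],o['wrist_force'])
b=snap('wrist','w3.png')
s=snap('scene','s3.png')
cv2.imwrite('pics/m3.png',np.hstack([cv2.resize(b[:,80:440],(400,427)),cv2.resize(s[130:330,220:407],(400,427))]))
E
```

```text
[0.64387346 0.03772463 0.13541805] [ 9.98613489e-01  5.26389176e-02 -1.66663655e-05  4.94223058e-04] [-9.67188473 -1.43638125 21.39120143]
```

View pics/m3.png

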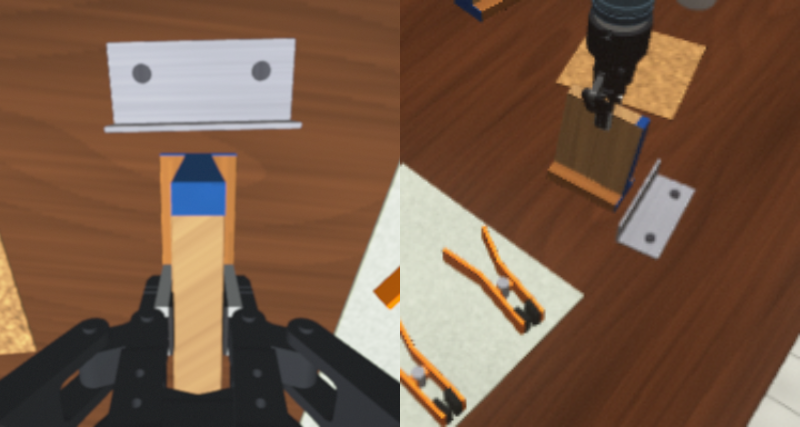

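```bash
python3 - <<'E'
from h import *
w=lambda x,y,z:px('wrist',80+x/1.1111,y/1.1111,z)
z=r.get_obs()['position'][2]
for nm,p,q,zz in(('flange',(300,127),(106,131),.035),('top front',(224,181),(173,182),z+.03),('top blue back',(224,214),(172,215),z+.03),('foot front',(236,155),(160,155),.018)):
    A,B=w(*p,zz),w(*q,zz);d=B-A;print(nm,A,B,(A+B)/2,np.linalg.norm(d),np.degrees(np.arctan2(d[1],d[0]))-90)
E
```

```text
flange [ 0.7152 -0.0267  0.035 ] [0.698 0.11  0.035] [0.7066  0.04165 0.035  ] 0.1377778284050086 7.171438918471424
top front [0.7014 0.0356 0.1654] [0.6992 0.0532 0.1654] [0.7003 0.0444 0.1654] 0.017736967046256803 7.125016348901738
top blue back [0.6893 0.0341 0.1654] [0.687  0.0526 0.1654] [0.68815 0.04335 0.1654 ] 0.01864242473499625 7.086895410073581
foot front [0.6882 0.0133 0.018 ] [0.6819 0.0722 0.018 ] [0.68505 0.04275 0.018  ] 0.059235968802746876 6.105199187849777
```

Request:
{"name": "play_rows", "arguments": {
  "motion": "255 0 0 0.01 0; 255 0 0 0.01 0; 255 0 0 0.01 0; 0 0 0 0.01 0; 0 0 0 0.01 0; 0 0 0 0.01 0; 0 0 0 0.01 0; 0 0 0 0.01 0; 0 0 0 0.01 0; 0 0 0 0.01 0"
}}

```text
time_s: 9.52
position: [0.644, 0.0376, 0.133]
eef_rot: [0.999, 0.053, -0.0, -0.0]
wrist_force: [-0.3, 0.2, 0.3]
width: 0.0854
grasp_force: 0.0
```

```bash
python3 - <<'E'
from h import *
o=r.get_obs();print(o['position'],o['eef_rot'],o['wrist_force'])
b=snap('wrist','w3.png')
s=snap('scene','s3.png')
cv2.imwrite('pics/m4.png',np.hstack([cv2.resize(b[:,80:440],(400,427)),cv2.resize(s[130:330,220:407],(400,427))]))
E
```

```text
[0.64398605 0.03763322 0.13302674] [ 9.98609635e-01  5.27141774e-02 -9.68746756e-05 -4.69502374e-05] [-0.34660968  0.18673374  0.32414583]
```

View pics/m4.png

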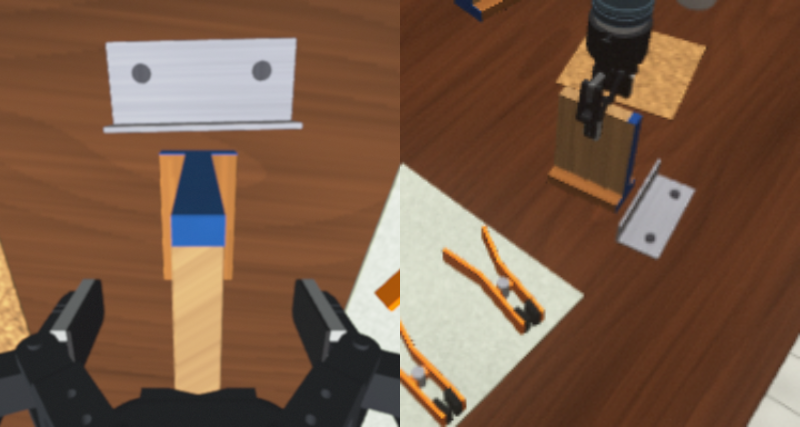

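```bash
python3 - <<'E'
from h import *
w=lambda x,y,z:px('wrist',80+x/1.1111,y/1.1111,z)
for nm,p,q,zz in(('flange',(301,127),(105,131),.035),('top front',(224,213),(172,214),.16),('top blue back',(224,245),(172,246),.16),('foot front',(236,151),(160,152),.018)):
    A,B=w(*p,zz),w(*q,zz);d=B-A;print(nm,A,B,(A+B)/2,np.linalg.norm(d),np.degrees(np.arctan2(d[1],d[0]))-90)
E
```

```text
flange [ 0.7156 -0.0267  0.035 ] [0.6983 0.1102 0.035 ] [0.70695 0.04175 0.035  ] 0.1379887676588207 7.202269038510053
top front [0.6888 0.0336 0.16  ] [0.6864 0.0526 0.16  ] [0.6876 0.0431 0.16  ] 0.019150979087242507 7.199233638367517
top blue back [0.676  0.0319 0.16  ] [0.6735 0.0516 0.16  ] [0.67475 0.04175 0.16   ] 0.019857995870681423 7.232378708277821
foot front [0.6917 0.0141 0.018 ] [0.6848 0.0722 0.018 ] [0.68825 0.04315 0.018  ] 0.05850829001090359 6.772767743473651
```

Request:
{"name": "play_rows", "arguments": {
  "motion": "0 -0.03 -0.003 -0.01 0; 0 -0.03 -0.003 -0.01 0; 0 -0.03 -0.003 -0.01 0; 0 -0.03 -0.003 -0.01 0; 255 -0.03 -0.003 -0.01 0; 255 -0.03 -0.003 -0.01 0; 255 -0.03 -0.003 -0.01 0; 255 -0.03 -0.003 -0.01 0; 255 -0.03 -0.003 -0.01 0; 255 -0.03 -0.003 -0.01 0",
  "newtons": 60
}}

```text
time_s: 10.45
position: [0.6324, 0.0364, 0.1296]
eef_rot: [0.999, 0.053, 0.0, 0.0]
wrist_force: [0.4, -0.5, -3.8]
width: 0.0189
grasp_force: 59.5
```

Request:
{"name": "play_rows", "arguments": {
  "motion": "255 0 0 0.02 0; 255 0 0 0.02 0; 255 0.02 0.002 0.02 0.003; 255 0.035 0.004 0.02 0.003; 255 0.042 0.005 0.02 0.003; 255 0.042 0.005 0.02 0.003; 255 0.042 0.005 0.01 0.003; 255 0.042 0.005 0 0.003; 255 0.042 0.005 0 0.003; 255 0.042 0.005 0 0.003"
}}

```text
time_s: 11.28
position: [0.6492, 0.0386, 0.1295]
eef_rot: [0.998, 0.062, 0.001, -0.0]
wrist_force: [0.3, 0.7, -1.6]
width: 0.019
grasp_force: 59.8
```

Request:
{"name": "play_rows", "arguments": {
  "motion": "255 0.002 0 0 0; 255 0.004 0 0 0; 255 0.006 0 0 0; 255 0.008 0 0 0; 255 0.008 0 0 0; 255 0.008 0 0 0; 0 0.008 0 0.005 0; 0 0.008 0 0.005 0; 0 0.008 0 0.005 0; 0 0.008 0 0.005 0"
}}

```text
time_s: 12.12
position: [0.6528, 0.0383, 0.1315]
eef_rot: [0.998, 0.062, 0.001, 0.0]
wrist_force: [0.4, -0.0, 0.2]
width: 0.0669
grasp_force: 0.0
```

```bash
python3 - <<'E'
from h import *
o=r.get_obs();print(o['position'],o['eef_rot'],o['wrist_force'])
b=snap('wrist','w5.png')
s=snap('scene','s5.png')
cv2.imwrite('pics/m5.png',np.hstack([cv2.resize(b[:,80:440],(400,427)),cv2.resize(s[130:330,220:407],(400,427))]))
E
```

```text
[0.65282827 0.03825162 0.13152788] [9.98075994e-01 6.19963978e-02 8.69149377e-04 3.09072483e-05] [ 0.4121006  -0.04606407  0.22324801]
```

View pics/m5.png

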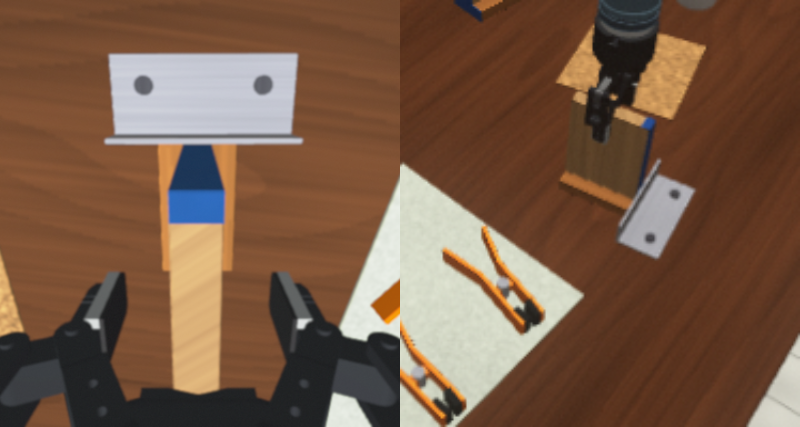

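```bash
python3 - <<'E'
from h import *
w=lambda x,y,z:px('wrist',80+x/1.1111,y/1.1111,z)
for nm,p,q,zz in(('flange',(302,140),(105,141),.035),('top front',(224,189),(170,190),.16),('top blue back',(224,222),(169,224),.16),('foot back corners',(234,270),(162,270),.018),('panel rear',(220,390),(174,390),.16)):
    A,B=w(*p,zz),w(*q,zz);d=B-A;print(nm,A,B,(A+B)/2,np.linalg.norm(d),np.degrees(np.arctan2(d[1],d[0]))-90)
E
```

```text
flange [ 0.7167 -0.0269  0.035 ] [0.6987 0.1111 0.035 ] [0.7077 0.0421 0.035 ] 0.13916896205691845 7.431407971172504
top front [0.7068 0.0367 0.16  ] [0.7041 0.0556 0.16  ] [0.70545 0.04615 0.16   ] 0.01909188309203678 8.13010235415608
top blue back [0.6944 0.0348 0.16  ] [0.6912 0.0547 0.16  ] [0.6928  0.04475 0.16   ] 0.02015564437074637 9.135188359410108
foot back corners [0.5996 0.0011 0.018 ] [0.5919 0.0629 0.018 ] [0.59575 0.032   0.018  ] 0.06227784517788008 7.102193892625067
panel rear [0.6151 0.0246 0.16  ] [0.6126 0.0449 0.16  ] [0.61385 0.03475 0.16   ] 0.02045336158190139 7.020779145201047
```

Request:
{"name": "play_rows", "arguments": {
  "motion": "0 0 0 0.1 0; 0 0 0 0.2 0; 0 0 0 0.3 0; 0 0 0 0.35 0; 0 -0.05 -0.1 0.35 -0.03; 0 -0.08 -0.2 0.35 -0.06; 0 -0.1 -0.3 0.35 -0.063; 0 -0.12 -0.4 0.35 -0.063; 0 -0.14 -0.5 0.35 -0.063; 0 -0.16 -0.55 0.35 -0.063"
}}

```text
time_s: 13.05
position: [0.5862, -0.1896, 0.2714]
eef_rot: [0.99, -0.139, 0.0, 0.002]
wrist_force: [-0.1, -1.3, 0.2]
width: 0.0855
grasp_force: 0.0
```

```bash
python3 - <<'E'
from h import *
o=r.get_obs();print(o['position'],o['eef_rot'],o['qpos'].round(2))
b=snap('wrist','w6.png')
cv2.imwrite('pics/m6.png',cv2.resize(b,(800,600),interpolation=cv2.INTER_CUBIC))
E
```

```text
[ 0.58624901 -0.18959634  0.27143719] [ 9.90242272e-01 -1.39337442e-01  3.74076485e-04  2.27617942e-03] [ 0.33  0.29 -0.1   1.63  0.04  1.22 -1.63]
```

View pics/m6.png

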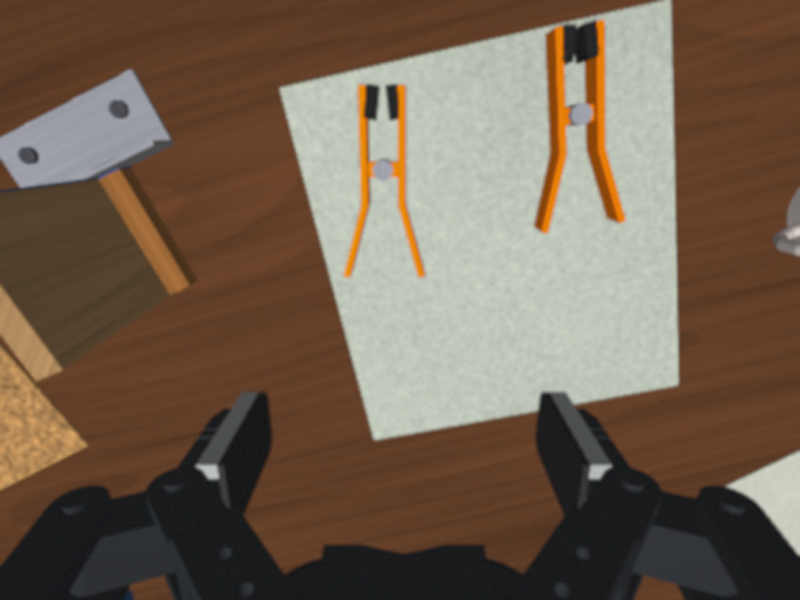

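Clamp L has its pin at (383,169), jaw tips at (382,87) and handle ends at (348,275) and (422,275). Clamp R has its pin at (580,115).

```bash
python3 - <<'E'
from h import *
w=lambda x,y,z:px('wrist',x/1.5625,y/1.5625,z)
for n,pin,j,h in(('L',(383,169),(382,87),(385,275)),('R',(580,115),(586,24),(585,225))):
    P,J,H=w(*pin,.032),w(*j,.032),w(*h,.032);d=J-H
    print(n,'pin',P,'J',J,'H',H,'len',np.linalg.norm(d),'ang',np.degrees(np.arctan2(d[1],d[0])), 'pin->H',np.linalg.norm(P-H))
E
```

```text
L pin [ 0.6453 -0.1965  0.032 ] J [ 0.702  -0.2132  0.032 ] H [ 0.5619 -0.1725  0.032 ] len 0.14589208340413815 ang -16.198939264027747 pin->H 0.0867845608388958
R pin [ 0.6411 -0.3523  0.032 ] J [ 0.7008 -0.3666  0.032 ] H [ 0.5562 -0.3424  0.032 ] len 0.1466110500610373 ang -9.500870607353725 pin->H 0.08547525957843004
```

Request:
{"name": "play_rows", "arguments": {
  "motion": "0 0.004 0.025 -0.1 0; 0 0.004 0.025 -0.2 0; 0 0.004 0.025 -0.3 0; 0 0.004 0.025 -0.4 0; 0 0.004 0.025 -0.5 0; 0 0.004 0.025 -0.58 0; 0 0.004 0.025 -0.62 0; 0 0.004 0.025 -0.645 0; 0 0.004 0.025 -0.645 0; 0 0.004 0.025 -0.645 0",
  "newtons": 35
}}

```text
time_s: 13.93
position: [0.5903, -0.1714, 0.0137]
eef_rot: [0.991, -0.135, 0.0, -0.0]
wrist_force: [-0.4, -0.3, -0.1]
width: 0.0853
grasp_force: 0.0
```

Request:
{"name": "play_rows", "arguments": {
  "motion": "255 0 0 0 0; 255 0 0 0 0; 255 0 0 0 0; 255 0 0 0 0; 255 0 0 0 0; 255 0 0 0 0; 255 0 0 0.02 0; 255 0 0 0.08 0; 255 0 0 0.15 0; 255 0 0 0.15 0"
}}

```text
time_s: 14.77
position: [0.5945, -0.1727, 0.08]
eef_rot: [0.991, -0.135, 0.006, 0.001]
wrist_force: [1.8, -0.5, 0.1]
width: 0.0174
grasp_force: 35.0
```

```bash
python3 - <<'E'
from h import *
o=r.get_obs();print(o['position'],o['eef_rot'],o['wrist_force'],o['width'],o['grasp_force'])
b=snap('wrist','w7.png')
s=snap('scene','s7.png')
cv2.imwrite('pics/m7.png',np.hstack([cv2.resize(b[:,80:440],(400,427)),cv2.resize(s[130:330,200:387],(400,427))]))
E
```

```text
[ 0.59445154 -0.17266201  0.08000849] [ 9.90770361e-01 -1.35423196e-01  5.86080475e-03  5.48732912e-04] [ 1.768892   -0.49087892  0.05102182] 0.017419820373219274 34.97072160243988
```

View pics/m7.png

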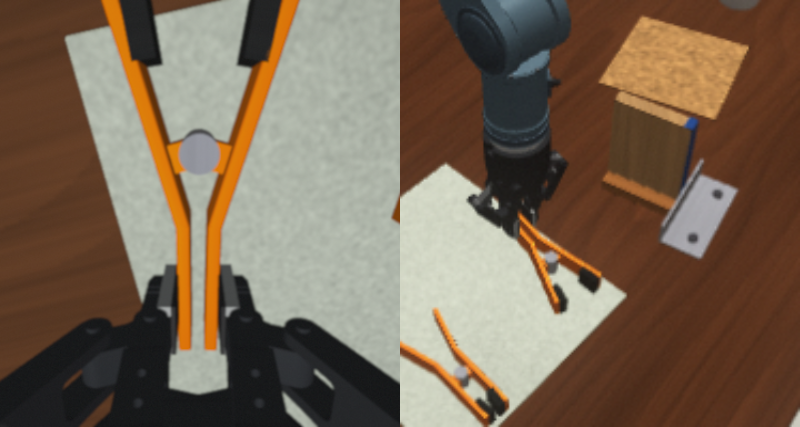

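```bash
python3 - <<'E'
from h import *
w=lambda x,y,z:px('wrist',80+x/1.1111,y/1.1111,z)
o=r.get_obs();p=np.array(o['position']);R=Ro.from_quat(o['eef_rot'])
z=p[2]+.018
P=w(200,150,z);H=w(198.5,349,z);M=(w(138,64,z)+w(261,64,z))/2
for q in(P,H,M): print(q,R.inv().apply(q-p))
print(np.linalg.norm(P-H),np.degrees(np.arctan2(*(P-H)[1::-1])),np.degrees(np.arctan2(*(M-H)[1::-1])),'tool yaw',2*np.degrees(np.arctan2(o['eef_rot'][1],o['eef_rot'][0])))
# target
a=np.radians(7.2);u=np.array([np.cos(a),np.sin(a)]);f=np.array([.7055,.0457]);edge=f-.11*u
print('edge',edge,'pin target',edge-.028*u,'tcp target',edge-.028*u-np.linalg.norm((P-p)[:2])*u)
E
```

```text
[ 0.6543 -0.1893  0.0938] [ 0.06544477 -0.00010734 -0.01772508]
[ 0.5665 -0.1644  0.0938] [-0.02581569 -0.00055144 -0.01815202]
[ 0.68275 -0.197    0.0938 ] [ 0.09491728 -0.00031834 -0.01758712]
0.09126253338583144 -15.833288106954114 -15.665095671774177 tool yaw -15.554509161769504
edge [0.59636738 0.03191334] pin target [0.56858817 0.02840401] tcp target [0.50374237 0.02021208]
```

Request:
{"name": "play_rows", "arguments": {
  "motion": "255 -0.1 0 0 0; 255 -0.2 0 0 0.02; 255 -0.3 0.05 0 0.04; 255 -0.38 0.12 0 0.063; 255 -0.41 0.2 0 0.063; 255 -0.41 0.3 0 0.063; 255 -0.41 0.38 0 0.063; 255 -0.41 0.44 0 0.063; 255 -0.41 0.46 0 0.063; 255 -0.41 0.46 0 0.063"
}}

```text
time_s: 15.7
position: [0.4247, 0.0148, 0.0727]
eef_rot: [0.998, 0.065, -0.001, -0.0]
wrist_force: [0.3, -0.0, -1.7]
width: 0.0175
grasp_force: 35.0
```

Request:
{"name": "play_rows", "arguments": {
  "motion": "255 0 0 0 0; 255 0 0 0 0; 255 0 0 0 0; 255 0 0 0 0; 255 0 0 0 0; 255 0 0 0 0; 255 0 0 0 0; 255 0 0 0 0; 255 0 0 0 0; 255 0 0 0 0"
}}

```text
time_s: 16.53
position: [0.4256, 0.0124, 0.0733]
eef_rot: [0.998, 0.062, 0.0, -0.0]
wrist_force: [0.9, -0.2, -1.0]
width: 0.0176
grasp_force: 35.0
```

```bash
python3 - <<'E'
from h import *
o=r.get_obs();print(o['position'],o['eef_rot'],2*np.degrees(np.arctan2(o['eef_rot'][1],o['eef_rot'][0])),o['width'],o['grasp_force'])
b=snap('wrist','w8.png')
cv2.imwrite('pics/m8.png',cv2.resize(b,(800,600),interpolation=cv2.INTER_CUBIC))
E
```

```text
[0.42561751 0.01243684 0.07328266] [ 9.98065026e-01  6.21787989e-02  1.36030543e-05 -8.57645360e-07] 7.1297647290232415 0.017564616064236864 34.97327148914337
```

View pics/m8.png

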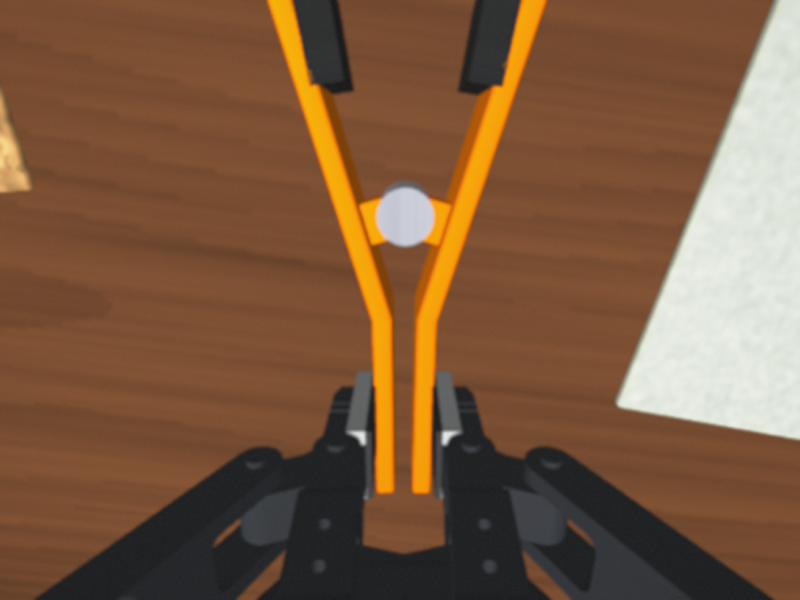

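Request:
{"name": "play_rows", "arguments": {
  "motion": "255 0.02 -0.003 0 0; 255 0.05 0 0 0; 255 0.08 0.004 0 0; 255 0.11 0.008 0 0; 255 0.13 0.011 0 0; 255 0.14 0.012 0 0; 255 0.14 0.012 0 0; 255 0.14 0.012 0 0; 255 0.14 0.012 0 0; 255 0.14 0.012 0 0"
}}

```text
time_s: 17.42
position: [0.4807, 0.017, 0.073]
eef_rot: [0.998, 0.062, -0.001, 0.0]
wrist_force: [0.8, 0.3, -1.2]
width: 0.0174
grasp_force: 35.0
```

```bash
python3 - <<'E'
from h import *
o=r.get_obs();print(o['position'],o['eef_rot'],2*np.degrees(np.arctan2(o['eef_rot'][1],o['eef_rot'][0])),o['width'],o['wrist_force'])
b=snap('wrist','w9.png')
t=snap('top','t9.png')
cv2.imwrite('pics/m9.png',np.hstack([cv2.resize(b[:,80:440],(400,427)),cv2.resize(t[80:187,190:290],(400,427),interpolation=cv2.INTER_CUBIC)]))
E
```

```text
[0.48068328 0.01702465 0.07304279] [ 9.98068815e-01  6.21154626e-02 -5.45418122e-04  1.12396478e-04] 7.122493980313995 0.017368004257025112 [ 0.82789881  0.28380885 -1.21194548]
```

View pics/m9.png

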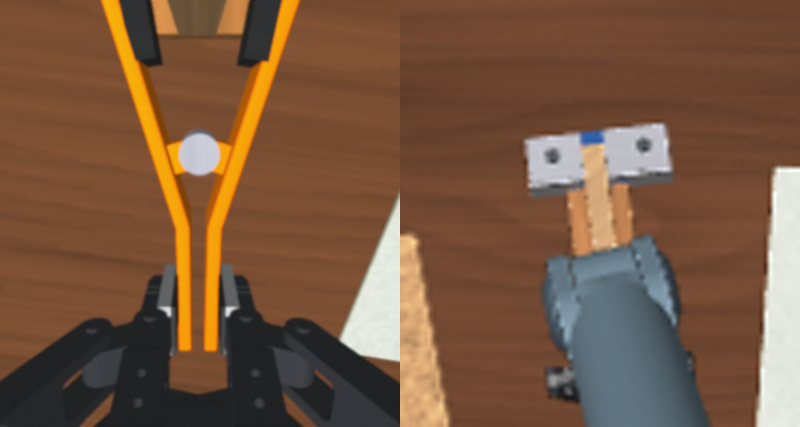

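The pads straddle the panel. Panel base centre is at about (199,35), clamp axis at about (199,150), so the lateral alignment is good.

```bash
python3 - <<'E'
from h import *
w=lambda x,y,z:px('wrist',80+x/1.1111,y/1.1111,z)
print(w(199,36,.018),w(199,150,.073+.018))
E
```

```text
[0.5951 0.0317 0.018 ] [0.5462 0.0257 0.091 ]
```

Request:
{"name": "play_rows", "arguments": {
  "motion": "255 0.02 0.002 0 0; 255 0.04 0.005 0 0; 255 0.057 0.007 0 0; 255 0.057 0.007 0 0; 255 0.057 0.007 0 0; 255 0.057 0.007 0 0; 255 0.057 0.007 0 0; 255 0.057 0.007 0 0; 255 0.057 0.007 0 0; 255 0.057 0.007 0 0"
}}

```text
time_s: 18.35
position: [0.5042, 0.0199, 0.0732]
eef_rot: [0.998, 0.062, -0.0, 0.0]
wrist_force: [0.5, -0.5, -0.6]
width: 0.0176
grasp_force: 35.0
```

Request:
{"name": "play_rows", "arguments": {
  "motion": "0 0 0 0 0; 0 0 0 0 0; 0 0 0 0 0; 0 0 0 0 0; 0 0 0 0 0; 0 0 0 0 0; 0 0 0 0 0; 0 0 0 0 0; 0 0 0 0 0; 0 0 0 0 0"
}}

```text
time_s: 19.18
position: [0.5044, 0.02, 0.0733]
eef_rot: [0.998, 0.062, 0.0, -0.0]
wrist_force: [0.0, 0.0, -0.3]
width: 0.0855
grasp_force: 0.0
```

Request:
{"name": "play_rows", "arguments": {
  "motion": "0 0 0 0.05 0; 0 0 0 0.12 0; 0 0 0 0.2 0; 0 0 0 0.3 0; 0 0 0 0.4 0; 0 0 0 0.5 0; 0 0 0 0.55 0; 0 0 0 0.55 0; 0 0 0 0.55 0; 0 0 0 0.55 0"
}}

```text
time_s: 20.02
position: [0.5035, 0.0198, 0.2921]
eef_rot: [0.998, 0.062, -0.001, 0.0]
wrist_force: [0.2, 0.5, -0.2]
width: 0.0853
grasp_force: 0.0
```

```bash
python3 - <<'E'
from h import *
o=r.get_obs();print(o['position'],o['eef_rot'],o['width'],o['wrist_force'])
b=snap('wrist','w10.png')
t=snap('top','t10.png');s=snap('scene','s10.png')
cv2.imwrite('pics/m10.png',np.hstack([cv2.resize(b[:,80:440],(400,427)),cv2.resize(s[130:330,200:387],(400,427),interpolation=cv2.INTER_CUBIC)]))
E
```

```text
[0.50351198 0.01982871 0.29207676] [ 9.98071186e-01  6.20710802e-02 -1.04174177e-03  5.56452061e-05] 0.08531183033504117 [ 0.18369125  0.47659067 -0.20423627]
```

View pics/m10.png

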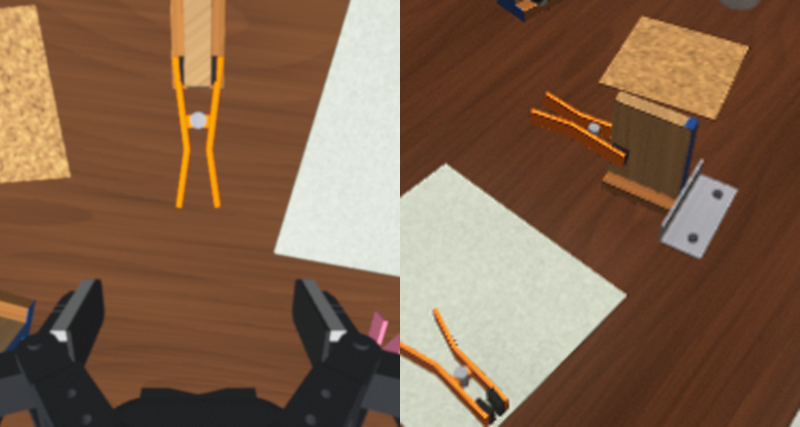

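The clamp is squarely on the bare edge. Now I'll grip the rack and turn it round.

Request:
{"name": "play_rows", "arguments": {
  "motion": "0 0.1 0.012 0 0; 0 0.2 0.025 0 0; 0 0.3 0.038 0 0; 0 0.349 0.045 0 0; 0 0.349 0.045 -0.1 0; 0 0.349 0.045 -0.2 0; 0 0.349 0.045 -0.3 0; 0 0.349 0.045 -0.38 0; 0 0.349 0.045 -0.403 0; 0 0.349 0.045 -0.403 0",
  "newtons": 90
}}

```text
time_s: 21.0
position: [0.6399, 0.0375, 0.1266]
eef_rot: [0.998, 0.062, -0.005, 0.0]
wrist_force: [-0.3, 1.1, 0.0]
width: 0.0853
grasp_force: 0.0
```

Request:
{"name": "play_rows", "arguments": {
  "motion": "0 0 0 0 0; 255 0 0 0 0; 255 0 0 0 0; 255 0 0 0 0; 255 0 0 0 0; 255 0 0 0 0; 255 0 0 0 0; 255 0 0 0.05 0; 255 0 0 0.1 0; 255 -0.05 0 0.15 0"
}}

```text
time_s: 21.83
position: [0.6258, 0.0375, 0.191]
eef_rot: [0.998, 0.062, 0.001, -0.0]
wrist_force: [1.3, -0.2, -3.7]
width: 0.0189
grasp_force: 88.5
```

Request:
{"name": "play_rows", "arguments": {
  "motion": "255 -0.05 0 0.03 0.02; 255 -0.1 0 0.03 0.04; 255 -0.15 0 0.03 0.06; 255 -0.15 0 0.03 0.08; 255 -0.15 0 0.03 0.1; 255 -0.15 0 0.03 0.12; 255 -0.15 0 0.03 0.14; 255 -0.15 0 0.03 0.16; 255 -0.15 0 0.03 0.18; 255 -0.15 0 0.03 0.19"
}}

```text
time_s: 22.67
position: [0.5623, 0.0377, 0.2023]
eef_rot: [0.789, 0.614, -0.002, -0.001]
wrist_force: [0.3, -0.1, -4.4]
width: 0.0185
grasp_force: 88.5
```

Request:
{"name": "play_rows", "arguments": {
  "motion": "255 0 0 0 0.02; 255 0 0 0 0.04; 255 0 0 0 0.06; 255 0 0 0 0.08; 255 0 0 0 0.1; 255 0 0 0 0.12; 255 0 0 0 0.14; 255 0 0 0 0.16; 255 0 0 0 0.18; 255 0 0 0 0.19"
}}

```text
time_s: 23.5
position: [0.5623, 0.0375, 0.2023]
eef_rot: [0.307, 0.952, -0.001, -0.002]
wrist_force: [-0.3, -0.2, -3.8]
width: 0.0185
grasp_force: 88.5
```

Request:
{"name": "play_rows", "arguments": {
  "motion": "255 0 0 0 0.02; 255 0 0 0 0.04; 255 0 0 0 0.06; 255 0 0 0 0.08; 255 0 0 0 0.1; 255 0 0 0 0.12; 255 0 0 0 0.12; 255 0 0 0 0.12; 255 0 0 0 0.12; 255 0 0 0 0.12"
}}

```text
time_s: 24.33
position: [0.5636, 0.0378, 0.2036]
eef_rot: [-0.061, 0.998, -0.0, -0.0]
wrist_force: [-0.0, -0.3, -4.7]
width: 0.0184
grasp_force: 88.5
```

```bash
cat >> h.py <<'E'
def blue(f):
    "blue pixels in wrist image, by column band"
    b=snap('wrist',f); h=cv2.cvtColor(b,cv2.COLOR_BGR2HSV)
    m=((h[...,0]>100)&(h[...,0]<125)&(h[...,1]>120)).astype(np.uint8)
    n,l,st,_=cv2.connectedComponentsWithStats(m)
    return b,h,m,[tuple(int(v) for v in s) for s in st[1:] if s[4]>40]
E
python3 - <<'E'
from h import *
o=r.get_obs();print(o['position'],2*np.degrees(np.arctan2(o['eef_rot'][1],o['eef_rot'][0])),o['width'],o['grasp_force'],o['wrist_force'],o['qpos'].round(2))
b,h,m,st=blue('w11.png');print(st)
x,y,w,hh,_=max(st,key=lambda s:s[4])
for c in (x+3,x+w//2-6,x+w//2,x+w//2+6,x+w-4): 
    print(c,[(int(i),int(h[i,c,2])) for i in range(y-2,y+hh+2,2)])
E
```

```text
[0.5636092  0.03780068 0.20362881] 187.01010128956233 0.018441188336663375 88.54783773422241 [-0.03480835 -0.26338096 -4.74526939] [ 0.55  0.36 -0.82  1.8   0.3   1.11  1.32]
[(233, 116, 50, 63, 2601)]
236 [(114, 92), (116, 143), (118, 179), (120, 202), (122, 202), (124, 203), (126, 204), (128, 203), (130, 204), (132, 204), (134, 202), (136, 194), (138, 174), (140, 132), (142, 91), (144, 92), (146, 92), (148, 119), (150, 168), (152, 185), (154, 186), (156, 185), (158, 187), (160, 185), (162, 186), (164, 186), (166, 186), (168, 186), (170, 185), (172, 185), (174, 186), (176, 186), (178, 186), (180, 172)]
252 [(114, 95), (116, 92), (118, 94), (120, 93), (122, 92), (124, 92), (126, 93), (128, 94), (130, 93), (132, 92), (134, 92), (136, 90), (138, 91), (140, 91), (142, 92), (144, 92), (146, 92), (148, 118), (150, 168), (152, 182), (154, 185), (156, 185), (158, 184), (160, 184), (162, 185), (164, 185), (166, 184), (168, 184), (170, 186), (172, 186), (174, 186), (176, 185), (178, 185), (180, 185)]
258 [(114, 97), (116, 94), (118, 93), (120, 93), (122, 93), (124, 93), (126, 92), (128, 92), 
[... 406 characters left out ...]
 (132, 93), (134, 92), (136, 91), (138, 92), (140, 92), (142, 92), (144, 92), (146, 93), (148, 119), (150, 169), (152, 184), (154, 188), (156, 189), (158, 188), (160, 188), (162, 187), (164, 187), (166, 187), (168, 185), (170, 187), (172, 184), (174, 184), (176, 185), (178, 185), (180, 189)]
279 [(114, 96), (116, 144), (118, 175), (120, 200), (122, 199), (124, 200), (126, 202), (128, 202), (130, 201), (132, 200), (134, 190), (136, 168), (138, 138), (140, 91), (142, 92), (144, 92), (146, 93), (148, 119), (150, 170), (152, 185), (154, 188), (156, 188), (158, 188), (160, 186), (162, 187), (164, 186), (166, 186), (168, 186), (170, 186), (172, 184), (174, 184), (176, 185), (178, 184), (180, 176)]
```

```bash
cat >> h.py <<'E'
def intool(u,v,z):
    o=r.get_obs();R=Ro.from_quat(o['eef_rot']);p=np.array(o['position'])
    return R.inv().apply(px('wrist',u,v,p[2]+z)-p).round(4)
E
python3 - <<'E'
from h import *
print('top front',intool(258,148.5,.03),'blue back',intool(258,180.5,.03),'foot top edge',intool(258,115,-.112))
b=cv2.imread('pics/w11.png');print([ (i,b[i,258].tolist()) for i in range(104,120)])
E
```

```text
top front [ 0.0623  0.0009 -0.0299] blue back [ 0.0496  0.0009 -0.03  ] foot top edge [0.0625 0.0009 0.1121]
[(104, [50, 80, 125]), (105, [51, 80, 124]), (106, [50, 79, 124]), (107, [51, 80, 124]), (108, [52, 79, 123]), (109, [50, 78, 123]), (110, [49, 78, 123]), (111, [49, 78, 123]), (112, [51, 79, 124]), (113, [57, 77, 117]), (114, [76, 70, 97]), (115, [88, 61, 61]), (116, [94, 59, 36]), (117, [94, 58, 32]), (118, [93, 58, 30]), (119, [94, 57, 31])]
```

Request:
{"name": "play_rows", "arguments": {
  "motion": "255 0.05 0 0 0; 255 0.1 0 0 0; 255 0.15 0.002 0 0; 255 0.2 0.003 0 0; 255 0.216 0.003 -0.03 0; 255 0.216 0.003 -0.07 0; 255 0.216 0.003 -0.11 0; 255 0.216 0.003 -0.15 0; 255 0.216 0.003 -0.17 0; 255 0.216 0.003 -0.17 0"
}}

```text
time_s: 25.22
position: [0.6488, 0.0393, 0.1347]
eef_rot: [-0.062, 0.998, -0.0, -0.002]
wrist_force: [-0.0, -0.1, -4.5]
width: 0.0185
grasp_force: 88.6
```

Request:
{"name": "play_rows", "arguments": {
  "motion": "255 0.005 0 0 0; 255 0.01 0 0 0; 255 0.015 0.001 0 0; 255 0.015 0.001 0 0; 255 0.015 0.001 -0.005 0; 255 0.015 0.001 -0.009 0; 255 0.015 0.001 -0.009 0; 255 0.015 0.001 -0.009 0; 255 0.015 0.001 -0.009 0; 255 0.015 0.001 -0.009 0"
}}

```text
time_s: 26.05
position: [0.6569, 0.0397, 0.1334]
eef_rot: [-0.062, 0.998, -0.0, 0.001]
wrist_force: [-0.6, -1.1, 2.0]
width: 0.0184
grasp_force: 89.2
```

Request:
{"name": "play_rows", "arguments": {
  "motion": "255 0.002 0 0.003 0; 255 0.004 0 0.003 0; 255 0.006 0 0.003 0; 255 0.008 0 0.003 0; 255 0.008 0 0.003 0; 255 0.008 0 0.003 0; 255 0.008 0 0.003 0; 255 0.008 0 0.003 0; 255 0.008 0 0.003 0; 255 0.008 0 0.003 0"
}}

```text
time_s: 26.88
position: [0.658, 0.0398, 0.1337]
eef_rot: [-0.062, 0.998, -0.0, -0.002]
wrist_force: [-5.3, -1.3, 4.4]
width: 0.0187
grasp_force: 89.7
```

Request:
{"name": "play_rows", "arguments": {
  "motion": "0 0 0 0 0; 0 0 0 0 0; 0 0 0 0 0; 0 0 0 0 0; 0 0 0 0 0; 0 0 0 0 0; 0 0 0 0.05 0; 0 0 0 0.12 0; 0 0 0 0.2 0; 0 0 0 0.2 0"
}}

```text
time_s: 27.72
position: [0.6642, 0.0411, 0.2215]
eef_rot: [-0.062, 0.998, 0.0, 0.006]
wrist_force: [1.0, 0.9, 0.5]
width: 0.0855
grasp_force: 0.0
```

```bash
python3 - <<'E'
from h import *
o=r.get_obs();print(o['position'],2*np.degrees(np.arctan2(o['eef_rot'][1],o['eef_rot'][0])))
b,h,m,st=blue('w12.png');print(st)
ys,xs=np.where(m>0);V=h[...,2]
# bright-top strip vs dark end face
c=258;col=[int(V[i,c]) for i in range(80,240)];print(col)
r.get_image  # noop
t=snap('top','t12.png');s=snap('scene','s12.png')
cv2.imwrite('pics/m12.png',np.hstack([cv2.resize(b[:,80:440],(400,427)),cv2.resize(s[130:330,200:387],(400,427),interpolation=cv2.INTER_CUBIC)]))
E
```

```text
[0.66415341 0.04114886 0.22146608] 187.11459978768778
[(243, 100, 29, 29, 755)]
[126, 125, 123, 120, 116, 116, 117, 118, 118, 121, 121, 122, 123, 121, 121, 121, 122, 118, 99, 86, 93, 94, 94, 92, 92, 93, 92, 91, 94, 107, 139, 169, 184, 187, 188, 188, 188, 187, 187, 188, 188, 187, 186, 187, 186, 187, 185, 186, 184, 176, 192, 226, 232, 232, 229, 226, 223, 222, 222, 222, 221, 220, 220, 222, 223, 225, 226, 226, 226, 227, 228, 229, 229, 228, 227, 227, 228, 228, 228, 228, 227, 227, 227, 227, 228, 228, 226, 223, 220, 217, 216, 215, 217, 218, 219, 220, 220, 220, 220, 220, 221, 222, 222, 222, 220, 220, 218, 219, 220, 220, 220, 220, 220, 220, 221, 221, 220, 219, 217, 214, 213, 215, 217, 220, 221, 223, 223, 223, 221, 219, 217, 216, 217, 219, 221, 222, 223, 222, 222, 220, 220, 220, 220, 220, 220, 221, 223, 224, 226, 226, 225, 225, 224, 222, 220, 219, 219, 220, 222, 221]
```

```bash
python3 - <<'E'
from h import *
print('top blue front',px('wrist',257.5,109.8,.16),'foot end',px('wrist',257.5,98,.018),'blue back',px('wrist',257.5,129.5,.16))
b=cv2.imread('pics/w12.png');h=cv2.cvtColor(b,cv2.COLOR_BGR2HSV)
m=(h[...,0]>100)&(h[...,0]<125)&(h[...,1]>120)
for i in (113,118,123,127): xs=np.where(m[i])[0];print(i,xs.min(),xs.max(),(px('wrist',xs.min()-.5,i,.16)+px('wrist',xs.max()+.5,i,.16))/2)
u=np.array([np.cos(np.radians(7.2)),np.sin(np.radians(7.2))]);print('rear if flush',np.array([.7068,.0465])-.11*u)
E
```

```text
top blue front [0.5896 0.0315 0.16  ] foot end [0.5872 0.0309 0.018 ] blue back [0.6019 0.033  0.16  ]
113 243 271 [0.59165 0.03135 0.16   ]
118 243 271 [0.59475 0.0318  0.16   ]
123 243 271 [0.59785 0.03215 0.16   ]
127 243 271 [0.60035 0.0325  0.16   ]
rear if flush [0.59766738 0.03271334]
```

```bash
python3 - <<'E'
from h import *
o=r.get_obs();print(o['position'],2*np.degrees(np.arctan2(o['eef_rot'][1],o['eef_rot'][0])),o['qd'].round(3))
b,h,m,st=blue('w13.png');print(st)
V=h[...,2].astype(float);c=V[85:140,250:266].mean(1);g=np.gradient(c)
i=np.argsort(-abs(g))[:8]+85;print(sorted(i))
x,y,w,hh,_=st[0]
for v in (y,y+hh): print(v,px('wrist',x+w/2,v,.16))
s=cv2.imread('pics/s12.png')
cv2.imwrite('pics/m13.png',np.hstack([cv2.resize(b[:,80:440],(400,427)),cv2.resize(s[150:290,220:350],(400,427),interpolation=cv2.INTER_CUBIC)]))
E
```

```text
[0.65984136 0.039618   0.21405417] 187.1237227444947 [0.001 0.024 0.018 0.035 0.001 0.004 0.001]
[(244, 107, 30, 32, 831)]
[np.int64(104), np.int64(105), np.int64(118), np.int64(119), np.int64(120), np.int64(121), np.int64(138), np.int64(139)]
107 [0.5868 0.0318 0.16  ]
139 [0.6068 0.0344 0.16  ]
```

View pics/m13.png

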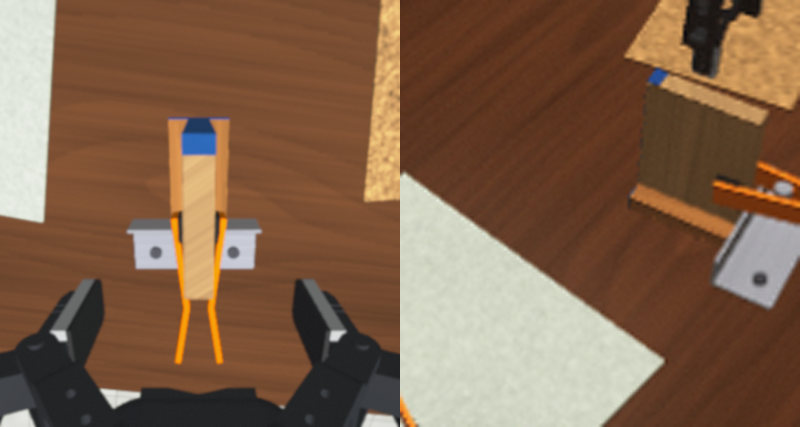

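The rack stands at the bracket with its blue end towards the robot and the clamp handles over the bracket. In the left crop, the panel top's blue front is at row 133, and the flange's front face spans rows 221 to 231.

```bash
python3 - <<'E'
from h import *
print(r.get_obs()['position'])
w=lambda x,y,z:px('wrist',80+x/1.1111,y/1.1111,z)
print('top front',px('wrist',259,119.5,.16),'foot',px('wrist',259,104.5,.018),'bare top end',w(198,300,.16))
print('flange top',w(128,231,.035),w(261,231,.035),'bot',w(128,220,0),w(259,220,0))
print('panel sides', w(182,140,.16),w(215,140,.16),w(181,290,.16),w(216,290,.16))
E
```

```text
[0.659048   0.03928462 0.21279695]
top front [0.5945 0.0328 0.16  ] foot [0.5924 0.033  0.018 ] bare top end [0.7051 0.0462 0.16  ]
flange top [ 0.7144 -0.0257  0.035 ] [0.6973 0.111  0.035 ] bot [ 0.716  -0.0326  0.    ] [0.6976 0.1151 0.    ]
panel sides [0.5997 0.0236 0.16  ] [0.5974 0.0425 0.16  ] [0.6988 0.0338 0.16  ] [0.6958 0.0572 0.16  ]
```

Request:
{"name": "play_rows", "arguments": {
  "motion": "0 0 0 0.07 -0.02; 0 0 -0.05 0.14 -0.04; 0 -0.05 -0.1 0.14 -0.06; 0 -0.1 -0.15 0.14 -0.08; 0 -0.15 -0.2 0.14 -0.1; 0 -0.19 -0.25 0.14 -0.12; 0 -0.19 -0.3 0.14 -0.14; 0 -0.19 -0.35 0.14 -0.16; 0 -0.19 -0.4 0.14 -0.18; 0 -0.19 -0.45 0.14 -0.19"
}}

```text
time_s: 28.75
position: [0.5821, -0.1415, 0.2677]
eef_rot: [0.512, 0.859, -0.001, -0.002]
wrist_force: [0.0, 0.4, -0.9]
width: 0.0854
grasp_force: 0.0
```

Request:
{"name": "play_rows", "arguments": {
  "motion": "0 0 -0.05 0 -0.02; 0 0 -0.1 0 -0.04; 0 0 -0.15 0 -0.06; 0 0 -0.2 0 -0.08; 0 0 -0.25 0 -0.1; 0 0 -0.3 0 -0.12; 0 0 -0.35 0 -0.14; 0 0 -0.4 0 -0.16; 0 0 -0.45 0 -0.18; 0 0 -0.5 0 -0.19"
}}

```text
time_s: 29.58
position: [0.5824, -0.341, 0.2672]
eef_rot: [0.906, 0.423, -0.001, -0.002]
wrist_force: [-0.4, 0.1, 0.3]
width: 0.0851
grasp_force: 0.0
```

Request:
{"name": "play_rows", "arguments": {
  "motion": "0 0 0 0 -0.02; 0 0 0 0 -0.04; 0 0 0 0 -0.06; 0 0 0 0 -0.08; 0 0 0 0 -0.1; 0 0 0 0 -0.12; 0 0 0 0 -0.14; 0 0 0 0 -0.16; 0 0 0 0 -0.166; 0 0 0 0 -0.166"
}}

```text
time_s: 30.42
position: [0.5825, -0.34, 0.2673]
eef_rot: [0.997, -0.083, -0.002, -0.001]
wrist_force: [-0.4, 0.1, -0.4]
width: 0.0853
grasp_force: 0.0
```

Request:
{"name": "play_rows", "arguments": {
  "motion": "0 0 0 0 0; 0 0 0 0 0; 0 0 0 0 0; 0 0 0 0 0; 0 0 0 0 0; 0 0 0 0 0; 0 0 0 0 0; 0 0 0 0 0; 0 0 0 0 0; 0 0 0 0 0"
}}

```text
time_s: 31.25
position: [0.5836, -0.3404, 0.2697]
eef_rot: [0.997, -0.082, 0.0, 0.0]
wrist_force: [0.3, 0.0, 0.5]
width: 0.0853
grasp_force: 0.0
```

```bash
cat >> h.py <<'E'
def tyaw():
    q=r.get_obs()['eef_rot'];return 2*np.degrees(np.arctan2(q[1],q[0]))
def clampfind(f,ztop):
    b=snap('wrist',f);h=cv2.cvtColor(b,cv2.COLOR_BGR2HSV)
    m=((h[...,0]>8)&(h[...,0]<22)&(h[...,1]>200)&(h[...,2]>180)).astype(np.uint8)
    n,l,st,ce=cv2.connectedComponentsWithStats(cv2.morphologyEx(m,cv2.MORPH_CLOSE,np.ones((5,5))))
    for k in range(1,n):
        if st[k,4]>150:
            ys,xs=np.where(l==k);P=np.array([px('wrist',u,v,ztop)[:2] for u,v in zip(xs,ys)])
            (c,(a,bb),an)=cv2.minAreaRect((P*1e4).astype(np.float32))
            print('comp',st[k],'rect c',np.array(c)/1e4,'size',a/1e4,bb/1e4,'ang',an)
    return b,h,m
E
python3 - <<'E'
from h import *
o=r.get_obs();print(o['position'],tyaw(),o['qpos'].round(2))
clampfind('w14.png',.032)
E
```

```text
[ 0.58364524 -0.34038291  0.26974506] -9.433603835449022 [ 0.54  0.41 -0.1   1.48  0.04  1.25 -1.3 ]
comp [234  52  16 123 348] rect c [ 0.63496738 -0.32888743] size 0.013745848083496093 0.1470732177734375 ang 75.85704803466797
comp [264  52  19 122 340] rect c [ 0.62980576 -0.36288279] size 0.013521047973632813 0.14688145751953124 ang 88.14849853515625
```

Request:
{"name": "play_rows", "arguments": {
  "motion": "0 0.006 0.003 -0.1 0.004; 0 0.006 0.003 -0.2 0.004; 0 0.006 0.003 -0.3 0.004; 0 0.006 0.003 -0.4 0.004; 0 0.006 0.003 -0.5 0.004; 0 0.006 0.003 -0.58 0.004; 0 0.006 0.003 -0.62 0.004; 0 0.006 0.003 -0.64 0.004; 0 0.006 0.003 -0.64 0.004; 0 0.006 0.003 -0.64 0.004",
  "newtons": 35
}}

```text
time_s: 32.13
position: [0.5868, -0.3396, 0.0144]
eef_rot: [0.998, -0.07, 0.001, 0.0]
wrist_force: [0.0, -0.2, 0.9]
width: 0.0852
grasp_force: 0.0
```

Request:
{"name": "play_rows", "arguments": {
  "motion": "0 0 0 0 0; 255 0 0 0 0; 255 0 0 0 0; 255 0 0 0 0; 255 0 0 0 0; 255 0 0 0 0; 255 0 0 0 0; 255 0 0 0.02 0; 255 0 0 0.08 0; 255 0 0 0.15 0"
}}

```text
time_s: 32.97
position: [0.5835, -0.3378, 0.072]
eef_rot: [0.998, -0.07, -0.003, -0.001]
wrist_force: [-0.7, 0.3, -0.0]
width: 0.0174
grasp_force: 35.3
```

Request:
{"name": "play_rows", "arguments": {
  "motion": "255 0 0 0 0; 255 0 0 0 0; 255 0 0 0 0; 255 0 0 0 0; 255 0 0 0 0; 255 0 0 0 0; 255 0 0 0 0; 255 0 0 0 0; 255 0 0 0 0; 255 0 0 0 0"
}}

```text
time_s: 33.8
position: [0.586, -0.3392, 0.0735]
eef_rot: [0.998, -0.07, -0.0, -0.0]
wrist_force: [1.1, -0.5, 0.2]
width: 0.0174
grasp_force: 35.3
```

```bash
python3 - <<'E'
from h import *
o=r.get_obs();print(o['position'],tyaw(),o['width'],o['grasp_force'])
b,h,m=clampfind('w15.png',o['position'][2]+.018)
# pin: grey circle near column ~259, and reference w7
def pin(f):
    im=cv2.imread('pics/'+f);hh=cv2.cvtColor(im,cv2.COLOR_BGR2HSV)
    k=((hh[...,1]<50)&(hh[...,2]>120)&(hh[...,2]<215)).astype(np.uint8);k[:,:235]=0;k[:,285:]=0;k[:100]=0;k[175:]=0
    n,l,st,ce=cv2.connectedComponentsWithStats(k);j=1+np.argmax(st[1:,4]);return st[j],ce[j]
print(pin('w8.png'),pin('w15.png'))
for f in('w8.png','w15.png'):
    hh=cv2.cvtColor(cv2.imread('pics/'+f),cv2.COLOR_BGR2HSV);mm=(hh[...,0]>8)&(hh[...,0]<22)&(hh[...,1]>200)&(hh[...,2]>180)
    for v in(10,60,100,200,240,290,310,315,320): x=np.where(mm[v])[0];print(f,v,(x.min(),x.max(),(x.min()+x.max())/2) if len(x) else None)
E
```

```text
[ 0.58598179 -0.33917618  0.07352002] -7.998794320811343 0.017437456945374442 35.3117698431015Traceback (most recent call last):
  File "<stdin>", line 3, in <module>
  File "h.py", line 43, in clampfind
    ys,xs=np.where(l==k);P=np.array([px('wrist',u,v,ztop)[:2] for u,v in zip(xs,ys)])
                                     ~~^^^^^^^^^^^^^^^^^^
  File "h.py", line 17, in px
    o,d=ray(n,u,v); return np.round(o+d*(z-o[2])/d[2],4)
        ~~~^^^^^^^
  File "h.py", line 13, in ray
    o=r.get_obs(); R=Ro.from_quat(o['eef_rot']).as_matrix(); H=np.array(c['hand_eye'])
ValueError: time passes only in moves, steps and waits
```

```bash
python3 - <<'E'
from h import *
def pin(f):
    im=cv2.imread('pics/'+f);hh=cv2.cvtColor(im,cv2.COLOR_BGR2HSV)
    k=((hh[...,1]<60)&(hh[...,2]>120)&(hh[...,2]<225)).astype(np.uint8);k[:,:238]=0;k[:,282:]=0;k[:112]=0;k[160:]=0
    n,l,st,ce=cv2.connectedComponentsWithStats(k);j=1+np.argmax(st[1:,4]);return st[j],ce[j]
for f in('w8.png','w15.png'):
    print(f,pin(f))
    hh=cv2.cvtColor(cv2.imread('pics/'+f),cv2.COLOR_BGR2HSV);mm=(hh[...,0]>8)&(hh[...,0]<22)&(hh[...,1]>200)&(hh[...,2]>180)
    for v in(10,60,100,200,240,290,310,315,320): x=np.where(mm[v])[0];x=x[(x>150)&(x<370)];print(v,(int(x.min()),int(x.max()),(x.min()+x.max())/2) if len(x) else None)
E
```

```text
w8.png (array([ 242,  119,   35,   39, 1099], dtype=int32), array([258.87989081, 137.8189263 ]))
10 (174, 345, np.float64(259.5))
60 (190, 329, np.float64(259.5))
100 (203, 315, np.float64(259.0))
200 (236, 281, np.float64(258.5))
240 (239, 277, np.float64(258.0))
290 (241, 275, np.float64(258.0))
310 (241, 275, np.float64(258.0))
315 (242, 273, np.float64(257.5))
320 None
w15.png (array([ 241,  120,   35,   40, 1177], dtype=int32), array([258.03143585, 140.46389125]))
10 (174, 342, np.float64(258.0))
60 (191, 325, np.float64(258.0))
100 (204, 312, np.float64(258.0))
200 (237, 279, np.float64(258.0))
240 (240, 275, np.float64(257.5))
290 (242, 274, np.float64(258.0))
310 (242, 273, np.float64(257.5))
315 None
320 None
```

Request:
{"name": "play_rows", "arguments": {
  "motion": "255 -0.1 0 0 0; 255 -0.2 0 0 0.01; 255 -0.3 0.02 0 0.02; 255 -0.38 0.07 0 0.03; 255 -0.4 0.14 0 0.042; 255 -0.4 0.2 0 0.042; 255 -0.4 0.26 0 0.042; 255 -0.4 0.32 0 0.042; 255 -0.4 0.38 0 0.042; 255 -0.4 0.4 0 0.042"
}}

```text
time_s: 34.68
position: [0.4261, -0.1752, 0.0739]
eef_rot: [0.998, 0.065, 0.0, -0.001]
wrist_force: [0.1, 0.6, -0.9]
width: 0.0174
grasp_force: 35.3
```

Request:
{"name": "play_rows", "arguments": {
  "motion": "255 0 0.06 0 0; 255 0 0.12 0 0; 255 0 0.2 0 0; 255 0 0.28 0 0; 255 0 0.35 0 0; 255 0 0.41 0 0; 255 0 0.45 0 0; 255 0 0.475 0 0; 255 0 0.475 0 0; 255 0 0.475 0 0"
}}

```text
time_s: 35.52
position: [0.4266, 0.0106, 0.0739]
eef_rot: [0.998, 0.063, 0.0, 0.0]
wrist_force: [-0.7, -0.9, -0.5]
width: 0.0179
grasp_force: 35.3
```

Request:
{"name": "play_rows", "arguments": {
  "motion": "255 0 0 0 0; 255 0 0 0 0; 255 0 0 0 0; 255 0 0 0 0; 255 0 0 0 0; 255 0 0 0 0; 255 0 0 0 0; 255 0 0 0 0; 255 0 0 0 0; 255 0 0 0 0"
}}

```text
time_s: 36.35
position: [0.426, 0.0109, 0.0737]
eef_rot: [0.998, 0.062, 0.0, -0.0]
wrist_force: [-1.0, 0.0, -0.4]
width: 0.017
grasp_force: 35.3
```

Request:
{"name": "play_rows", "arguments": {
  "motion": "255 0.02 0.002 0 0; 255 0.05 0.006 0 0; 255 0.08 0.01 0 0; 255 0.11 0.013 0 0; 255 0.13 0.015 0 0; 255 0.14 0.017 0 0; 255 0.14 0.017 0 0; 255 0.14 0.017 0 0; 255 0.14 0.017 0 0; 255 0.14 0.017 0 0"
}}

```text
time_s: 37.18
position: [0.4811, 0.0174, 0.0734]
eef_rot: [0.998, 0.062, -0.001, 0.0]
wrist_force: [-0.2, 0.5, -0.6]
width: 0.0172
grasp_force: 35.3
```

```bash
python3 - <<'E'
from h import *
o=r.get_obs();print(o['position'],o['wrist_force'],o['width'])
b,h,m,st=blue('w16.png');print(st)
for v in range(2,44,4):
    x=np.where(m[v])[0]; oo=(h[v,:,0]>8)&(h[v,:,0]<22)&(h[v,:,1]>200)&(h[v,:,2]>180);y=np.where(oo)[0];y=y[(y>150)&(y<370)]
    print(v,(int(x.min()),int(x.max()),(x.min()+x.max())/2) if len(x) else None,(y.min()+y.max())/2)
w9=cv2.cvtColor(cv2.imread('pics/w9.png'),cv2.COLOR_BGR2GRAY)
print(b[24,205:315:4,0].tolist(), b[24,205:315:4,2].tolist())
E
```

```text
[0.48108929 0.0174399  0.07342754] [-0.22637978  0.54176998 -0.59914902] 0.01724195593125961
[(220, 0, 78, 36, 1654)]
2 (234, 282, np.float64(258.0)) 258.0
6 (235, 280, np.float64(257.5)) 258.0
10 (236, 279, np.float64(257.5)) 258.0
14 (237, 278, np.float64(257.5)) 258.0
18 (239, 277, np.float64(258.0)) 258.0
22 (240, 275, np.float64(257.5)) 258.0
26 (241, 274, np.float64(257.5)) 258.0
30 (240, 274, np.float64(257.0)) 258.0
34 (221, 295, np.float64(258.0)) 258.0
38 None 258.5
42 None 258.0
[50, 51, 44, 27, 72, 75, 69, 67, 70, 86, 86, 86, 86, 88, 87, 88, 88, 87, 82, 71, 72, 70, 73, 61, 35, 49, 50, 50] [48, 49, 43, 37, 203, 205, 194, 188, 175, 27, 29, 27, 27, 31, 29, 29, 30, 28, 131, 202, 200, 200, 205, 161, 35, 47, 48, 48]
```

Request:
{"name": "play_rows", "arguments": {
  "motion": "255 0.02 0.002 0 0; 255 0.04 0.005 0 0; 255 0.053 0.007 0 0; 255 0.053 0.007 0 0; 255 0.053 0.007 0 0; 255 0.053 0.007 0 0; 255 0.053 0.007 0 0; 255 0.053 0.007 0 0; 255 0.053 0.007 0 0; 255 0.053 0.007 0 0"
}}

```text
time_s: 38.07
position: [0.503, 0.0203, 0.0736]
eef_rot: [0.998, 0.062, -0.0, 0.0]
wrist_force: [-0.1, 0.2, -0.8]
width: 0.0172
grasp_force: 35.3
```

Request:
{"name": "play_rows", "arguments": {
  "motion": "0 0 0 0 0; 0 0 0 0 0; 0 0 0 0 0; 0 0 0 0 0; 0 0 0 0 0; 0 0 0 0 0; 0 0 0 0 0; 0 0 0 0 0; 0 0 0 0 0; 0 0 0 0 0"
}}

```text
time_s: 38.9
position: [0.5032, 0.0204, 0.0737]
eef_rot: [0.998, 0.062, 0.0, 0.0]
wrist_force: [0.1, 1.1, 0.4]
width: 0.0854
grasp_force: 0.0
```

Request:
{"name": "play_rows", "arguments": {
  "motion": "0 0 0 0.05 0; 0 0 0 0.12 0; 0 0 0 0.2 0; 0 0 0 0.3 0; 0 0 0 0.4 0; 0 0 0 0.5 0; 0 0 0 0.55 0; 0 0 0 0.55 0; 0 0 0 0.55 0; 0 0 0 0.55 0"
}}

```text
time_s: 39.73
position: [0.5023, 0.0203, 0.2925]
eef_rot: [0.998, 0.062, -0.001, 0.0]
wrist_force: [-0.9, 0.2, -0.6]
width: 0.0851
grasp_force: 0.0
```

Request:
{"name": "play_rows", "arguments": {
  "motion": "0 0 0 0 0; 0 0 0 0 0; 0 0 0 0 0; 0 0 0 0 0; 0 0 0 0 0; 0 0 0 0 0; 0 0 0 0 0; 0 0 0 0 0; 0 0 0 0 0; 0 0 0 0 0"
}}

```text
time_s: 40.57
position: [0.5033, 0.0204, 0.2938]
eef_rot: [0.998, 0.062, 0.0, 0.0]
wrist_force: [0.5, 0.2, -0.6]
width: 0.0854
grasp_force: 0.0
```

```bash
python3 - <<'E'
from h import *
o=r.get_obs();p0=o['position'];print(p0,tyaw())
b,h,m,st=blue('w17.png');print(st)
oo=((h[...,0]>8)&(h[...,0]<22)&(h[...,1]>200)&(h[...,2]>180))
for v in range(10,200,10):
    y=np.where(oo[v])[0];y=y[(y>200)&(y<320)];x=np.where(m[v])[0]
    print(v,(int(y.min()),int(y.max()),(y.min()+y.max())/2) if len(y) else None,(int(x.min()),int(x.max())) if len(x) else None)
v=np.where(oo[:,200:320].any(1))[0];print(v.min(),v.max())
t=snap('top','t17.png')
E
```

```text
[0.50326933 0.02039959 0.29375789] 7.121014354598418
[(245, 62, 26, 18, 426), (87, 274, 24, 42, 203)]
10 None None
20 None None
30 None None
40 None None
50 None None
60 (236, 280, np.float64(258.0)) None
70 (237, 279, np.float64(258.0)) (246, 270)
80 (240, 277, np.float64(258.5)) None
90 (240, 276, np.float64(258.0)) None
100 (241, 275, np.float64(258.0)) None
110 (242, 274, np.float64(258.0)) None
120 (244, 272, np.float64(258.0)) None
130 (245, 271, np.float64(258.0)) None
140 (245, 271, np.float64(258.0)) None
150 (243, 273, np.float64(258.0)) None
160 (242, 274, np.float64(258.0)) None
170 (240, 275, np.float64(257.5)) None
180 (239, 277, np.float64(258.0)) None
190 None None
52 187
```

```bash
python3 - <<'E'
from h import *
f=lambda x,y,z:px('top',x/1.5625,y/1.5625,z)
print('jug',f(162,250,.15),'bowl',f(179,321,.06))
print('big rack foot',px('top',148.5,231.5,.02),px('top',144.5,250,.02),px('top',181,259,.02),px('top',186.5,240,.02),'top strip',px('top',131.7,238,.22),px('top',170,247,.22))
E
```

```text
jug [0.5331 0.5186 0.15  ] bowl [0.3843 0.4985 0.06  ]
big rack foot [0.2929 0.3776 0.02  ] [0.2243 0.3893 0.02  ] [0.1923 0.2526 0.02  ] [0.2621 0.2344 0.02  ] top strip [0.252  0.3811 0.22  ] [0.2237 0.2545 0.22  ]
```

Request:
{"name": "play_rows", "arguments": {
  "motion": "0 0.1 0.012 0 0; 0 0.2 0.025 0 0; 0 0.3 0.038 0 0; 0 0.367 0.047 0 0; 0 0.367 0.047 -0.1 0; 0 0.367 0.047 -0.2 0; 0 0.367 0.047 -0.3 0; 0 0.367 0.047 -0.38 0; 0 0.367 0.047 -0.405 0; 0 0.367 0.047 -0.405 0",
  "newtons": 90
}}

```text
time_s: 41.5
position: [0.6469, 0.0386, 0.1274]
eef_rot: [0.998, 0.062, -0.004, 0.0]
wrist_force: [-1.0, 0.2, -0.7]
width: 0.0854
grasp_force: 0.0
```

Request:
{"name": "play_rows", "arguments": {
  "motion": "0 0 0 0 0; 255 0 0 0 0; 255 0 0 0 0; 255 0 0 0 0; 255 0 0 0 0; 255 0 0 0 0; 255 0 0 0 0; 255 0 0 0.05 0; 255 0 0 0.1 0; 255 -0.05 0 0.15 0"
}}

```text
time_s: 42.33
position: [0.6317, 0.0386, 0.1902]
eef_rot: [0.998, 0.062, 0.0, -0.0]
wrist_force: [1.1, -0.6, -4.1]
width: 0.0183
grasp_force: 88.7
```

Request:
{"name": "play_rows", "arguments": {
  "motion": "255 -0.04 0.08 0.02 0; 255 -0.07 0.16 0.02 0; 255 -0.1 0.24 0.02 0; 255 -0.13 0.32 0.02 0; 255 -0.15 0.4 0.02 0; 255 -0.18 0.48 0.02 0; 255 -0.2 0.56 0.02 0; 255 -0.22 0.63 0.02 0; 255 -0.22 0.655 0.02 0; 255 -0.22 0.655 0.02 0"
}}

```text
time_s: 43.17
position: [0.538, 0.3068, 0.1981]
eef_rot: [0.998, 0.066, -0.002, -0.002]
wrist_force: [-0.5, 0.6, -5.6]
width: 0.0187
grasp_force: 89.0
```

Request:
{"name": "play_rows", "arguments": {
  "motion": "255 0 0 0 0; 255 0 0 0 0; 255 0 0 0 0; 255 0 0 0 0; 255 0 0 0 0; 255 0 0 0 0; 255 0 0 0 0; 255 0 0 0 0; 255 0 0 0 0; 255 0 0 0 0"
}}

```text
time_s: 44.0
position: [0.542, 0.3013, 0.1997]
eef_rot: [0.998, 0.062, 0.0, -0.0]
wrist_force: [0.0, -0.9, -5.1]
width: 0.0186
grasp_force: 89.0
```

```bash
python3 - <<'E'
from h import *
o=r.get_obs();print(o['position'],tyaw(),o['wrist_force'],o['grasp_force'],o['qpos'].round(2))
b=snap('wrist','w18.png');t=snap('top','t18.png')
# bare-wood panel top: find its far end along column 258
print([b[v,258].tolist() for v in range(60,180,6)])
g=cv2.cvtColor(t,cv2.COLOR_BGR2HSV);oo=(g[...,0]>8)&(g[...,0]<22)&(g[...,1]>200)&(g[...,2]>150);ys,xs=np.where(oo);print(len(xs),xs.min(),xs.max(),ys.min(),ys.max())
E
```

```text
[0.54200641 0.30126351 0.19974117] 7.127568944464024 [ 2.52686256e-04 -9.26031029e-01 -5.10788117e+00] 89.0164053440094 [-0.2   0.4  -0.47  1.68  0.2   1.11 -2.17]
[[57, 91, 143], [53, 82, 129], [219, 211, 208], [219, 211, 209], [220, 212, 210], [220, 212, 210], [218, 212, 213], [113, 178, 226], [115, 185, 231], [102, 160, 210], [123, 196, 238], [59, 87, 111], [60, 88, 113], [61, 88, 113], [60, 88, 113], [61, 88, 113], [60, 87, 112], [65, 93, 119], [128, 187, 227], [135, 198, 235]]
5 164 167 114 202
```

Request:
{"name": "play_rows", "arguments": {
  "motion": "255 0 0 -0.04 0; 255 0 0 -0.08 0; 255 0 0 -0.12 0; 255 0 0 -0.15 0; 255 0 0 -0.158 0; 255 0 0 -0.163 0; 255 0 0 -0.163 0; 255 0 0 -0.163 0; 255 0 0 -0.163 0; 255 0 0 -0.163 0"
}}

```text
time_s: 44.93
position: [0.5418, 0.3011, 0.1371]
eef_rot: [0.998, 0.062, -0.0, 0.001]
wrist_force: [-4.3, -2.3, 5.7]
width: 0.0189
grasp_force: 90.7
```

Request:
{"name": "play_rows", "arguments": {
  "motion": "255 0 0 0.003 0; 255 0 0 0.003 0; 0 0 0 0.003 0; 0 0 0 0.003 0; 0 0 0 0.003 0; 0 0 0 0.003 0; 0 0 0 0.003 0; 0 0 0 0.003 0; 0 0 0 0.003 0; 0 0 0 0.003 0"
}}

```text
time_s: 45.77
position: [0.542, 0.3012, 0.1357]
eef_rot: [0.998, 0.062, 0.0, -0.0]
wrist_force: [0.4, 1.5, -0.9]
width: 0.0853
grasp_force: 0.0
```

Request:
{"name": "play_rows", "arguments": {
  "motion": "0 0 0 0.05 0; 0 0 0 0.12 0; 0 0 0 0.2 0; 0 0 0 0.3 0; 0 0 0 0.4 0; 0 0 0 0.5 0; 0 0 0 0.55 0; 0 0 0 0.55 0; 0 0 0 0.55 0; 0 0 0 0.55 0"
}}

```text
time_s: 46.6
position: [0.5415, 0.3008, 0.3545]
eef_rot: [0.998, 0.062, -0.001, 0.0]
wrist_force: [0.2, -0.6, 1.2]
width: 0.0854
grasp_force: 0.0
```

Request:
{"name": "play_rows", "arguments": {
  "motion": "0 -0.1 -0.05 0 0; 0 -0.2 -0.1 0 0; 0 -0.2 -0.2 0 0; 0 -0.2 -0.3 0 0; 0 -0.2 -0.4 0 0; 0 -0.2 -0.5 0 0; 0 -0.2 -0.6 0 0; 0 -0.2 -0.6 0 0; 0 -0.2 -0.6 0 0; 0 -0.2 -0.6 0 0"
}}

```text
time_s: 47.43
position: [0.4611, 0.0613, 0.3539]
eef_rot: [0.998, 0.062, -0.002, -0.0]
wrist_force: [-1.1, -0.0, -0.2]
width: 0.0855
grasp_force: 0.0
```

```bash
python3 - <<'E'
from h import *
print(r.get_obs()['position'])
t=snap('top','t19.png')
g=cv2.cvtColor(t,cv2.COLOR_BGR2HSV)
def roi(m,z,n):
    ys,xs=np.where(m[120:215,125:215]);xs=xs+125;ys=ys+120
    print(n,len(xs),'px',xs.min(),xs.max(),ys.min(),ys.max())
    return xs,ys
xs,ys=roi((g[...,0]>8)&(g[...,0]<22)&(g[...,1]>205)&(g[...,2]>130),.093,'orange')
for lo,hi in((ys.min(),ys.min()+8),(ys.max()-8,ys.max())):
    k=(ys>=lo)&(ys<=hi);print(px('top',(xs[k].min()+xs[k].max())/2,(lo+hi)/2,.093),xs[k].min(),xs[k].max())
xb,yb=roi((g[...,0]>100)&(g[...,0]<125)&(g[...,1]>120),.16,'blue')
print('blue strip',px('top',xb.mean(),yb.mean(),.16))
t0=cv2.imread('pics/t0.png');d=cv2.absdiff(t,t0).max(2)
print('diff jug/bowl/mug',d[145:180,82:122].mean(),d[190:222,98:130].mean(),d[160:190,378:416].mean())
E
```

```text
[0.46107068 0.06133623 0.35392015]Traceback (most recent call last):
  File "<stdin>", line 9, in <module>
  File "<stdin>", line 7, in roi
    return umr_minimum(a, axis, None, out, keepdims, initial, where)
ValueError: zero-size array to reduction operation minimum which has no identity
```

```bash
python3 - <<'E'
from h import *
t=cv2.imread('pics/t19.png');g=cv2.cvtColor(t,cv2.COLOR_BGR2HSV);t0=cv2.imread('pics/t0.png');g0=cv2.cvtColor(t0,cv2.COLOR_BGR2HSV)
for G,n,(y0,y1,x0,x1) in((g0,'t0 clamps',(120,170,280,355)),(g,'now',(115,215,125,215))):
    m=(G[...,0]>7)&(G[...,0]<20)&(G[...,1]>190)&(G[...,2]>200);ys,xs=np.where(m[y0:y1,x0:x1]);print(n,len(xs),sorted(zip((ys+y0).tolist(),(xs+x0).tolist()))[:60])
d=cv2.absdiff(t,t0).max(2)
print('diff jug/bowl/mug',d[145:180,82:122].mean(),d[190:222,98:130].mean(),d[160:190,378:416].mean())
m=(g[...,0]>100)&(g[...,0]<125)&(g[...,1]>120);ys,xs=np.where(m[115:215,125:215]);print('blue',len(xs),xs.min()+125,xs.max()+125,ys.min()+115,ys.max()+115)
def mk(c,x,y,z):
    a=np.radians(187.2);return proj('top',[c[0]+x*np.cos(a)-y*np.sin(a),c[1]+x*np.sin(a)+y*np.cos(a),z])
for n,q in(('blue top',(.049,0,.164)),('blue pin',(.081,0,.097)),('bare pin',(-.081,0,.097)),('blue handles',(.165,.02,.09)),('',(.165,-.02,.09)),('bare handles',(-.165,.02,.09)),('',(-.165,-.02,.09))):
    u,v=mk((.542,.301),*q);u,v=int(round(u)),int(round(v));print(n,u,v,g[v,u].tolist(),'orange-ish in 7x7:',int(((g[v-4:v+5,u-4:u+5,1]>170)&(g[v-4:v+5,u-4:u+5,2]>150)).sum()))
E
```

```text
t0 clamps 38 [(125, 338), (126, 338), (127, 338), (128, 338), (130, 337), (132, 337), (132, 345), (133, 337), (133, 345), (134, 337), (135, 337), (137, 344), (138, 297), (138, 344), (139, 344), (140, 297), (140, 344), (141, 336), (141, 344), (142, 336), (142, 343), (142, 344), (143, 336), (143, 344), (144, 336), (148, 293), (148, 335), (148, 343), (150, 344), (153, 290), (153, 344), (155, 332), (155, 345), (156, 345), (157, 345), (158, 345), (160, 330), (161, 346)]
now 48 [(116, 170), (117, 158), (117, 170), (119, 160), (122, 170), (123, 170), (124, 170), (135, 170), (139, 171), (140, 171), (144, 172), (148, 173), (153, 174), (172, 175), (173, 175), (174, 175), (175, 175), (176, 175), (177, 165), (177, 175), (178, 165), (178, 175), (179, 175), (181, 166), (182, 166), (183, 166), (184, 166), (187, 167), (187, 168), (188, 167), (189, 167), (191, 168), (192, 168), (193, 168), (194, 168), (195, 168), (195, 175), (196, 168), (197, 168), (198, 168), (202, 167), (203, 167), (204, 167), (204, 177), (205, 167), (206, 167), (207, 167), (208, 167)]
diff jug/bowl/mug 2.4164285714285714 2.6240234375 2.433333333333333
blue 55 163 173 168 180
blue top 165 170 [109, 176, 167] orange-ish in 7x7: 9
blue pin 169 183 [13, 67, 207] orange-ish in 7x7: 21
bare pin 166 140 [123, 11, 203] orange-ish in 7x7: 18
blue handles 177 205 [15, 185, 243] orange-ish in 7x7: 22
 166 207 [17, 182, 246] orange-ish in 7x7: 19
bare handles 170 119 [16, 185, 227] orange-ish in 7x7: 22
 159 120 [16, 177, 234] orange-ish in 7x7: 18
```

Both clamps and the blue strip sit where an upright, centred rack predicts, and the jug, bowl and mug areas of the picture are unchanged. I'm handing in.

```bash
python3 -c "
from bench import r
print(r.job_done())"
```

```text
the job is handed in; nothing more can be done
None
```

I've handed the job in, but no verdict came back: by the camera checks the rack end stands upright in the middle of the cork mat, one orange clamp (only two were there) square on each edge, and the jug, bowl and mug unmoved.

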